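# Load drive discs into the storage cassette and shut its door

### The arm

A 6-joint arm with a two-finger parallel gripper is mounted at the origin on the work surface. World frame = base frame: x ahead of the robot, y to its left, z up, the work surface at z = 0. Lengths are in m, angles in degrees, forces in N, time in s.
With the tool pointing down it reaches from about 0.4 to 0.825 m from the base axis. Payload 7 kg.
Tool frame: the origin (TCP) lies on the centre line of the jaws, within the pads' length; the fingertips stand 22 mm ahead of it and the grasp point (between the pads) lies 3 mm ahead of it; z points along the fingers, y is the line along which they close (so a half turn about z gives the same grasp; the last joint's range is limited). The gripper opens to 88 mm and grips with 3 to 60 N. Pads are 19 mm wide; open, the fingers measure 130 mm over their backs; the gripper's body (78 mm by 193 mm) begins 47 mm behind the grasp point.
Start: joints at [86.522, 20.546, 0.682, 0, -70.136, -16.507], TCP at [0.231, 0.634, 0.21] pointing down, gripper open.
Joint ranges: [-176.03, 176.03], [-82.01, 121.73], [-58.28, 71.71], [-173.87, 95.51], [-174.79, -0.11], [-173.66, 173.66]. Speed limits (degrees/s): [136.94, 136.94, 172.46, 180, 180, 180].

### API

Orientations are given as [roll, pitch, yaw] about the fixed x, y, z axes, in that order (R = Rz(yaw) Ry(pitch) Rx(roll)).
In Python, from plant import get_state, cams, r gives the robot as it stands.
- The arm moves only by the tool apply_moves, never from a script. Its argument "targets" is a list of rows, each an object with "dp": the shift along the world's x, y, z in m, a list of three; "yaw": the turn about the world's z in degrees. In form: [{"dp": [x, y, z], "yaw": yaw}, ...]. A call has 1 to 20 rows; each row is the pose to reach, as a shift and turn from the pose commanded when the call began; what a row does not reach only later rows make up. A row lasts 1/12 s, in which the tool goes at most 41.7 mm and 7.16 degrees, less where a joint would pass 70% of its speed; a pose out of reach is approached as far as the arm can. A call with a gripper value outside its range is refused whole. "grip" is the gripper command: -1 is fully open, 1 is shut, values between are in proportion, set as the call begins (left out, the last holds). The fingers move at their own pace and stop on an object; "squeeze" is the grip in N (left out, the last holds). Time passes only in rows, so rows that repeat a pose let the fingers close. It gives the time, the measured TCP pose, the force, the opening and the grip force at its end, in the units of the state.
- get_state(): the state, without advancing time (a new reading comes with each control period).
- cams.capture(name): name is "side" or "top"; returns a dict with "image" (420x560x3 uint8, red, green, blue), "range_z" (420x560 float32, m along the optical axis (not along the pixel's ray), 0 where there is no reading), "fx", "fy", "cx", "cy" (pixels), "R" (3x3) and "t" (3): a world point X has camera coordinates R X + t. Camera axes: x right, y down, z forward; pixel columns grow to the right and rows downward; lengths in m; the calibration is good to about 2 mm. A picture is of the moment at which its call begins.
- r.close_job(): hands the job in; it is judged then, once.
The state is a dict: "time_s": time; "joints": joint angles; "qd": joint speeds; "joint_torque": joint torques, N m; "tcp_pos": TCP position; "eef_rot": TCP orientation; "contact_force": force on the tool from outside, world axes, zero at the start; "moment": the same for the moment, N m; "gripper_width": finger opening in m; "gripper_force": force on a finger pad.
Only numpy, scipy, OpenCV 4.12 (cv2) and the standard library are available. Lean on these libraries where they do the work, as an engineer would, in place of code of your own. Each camera call takes 0.05 s, during which the arm holds its last target. There are 200 camera calls.

### The job

Fold the cassette's clear door well back, past a right angle and clear of the front, then slide every loose metal disc lying on the bench into a free slot of the cassette, one disc to a slot, level, lug up and pushed fully home against the rear stops. Then fold the door fully shut. Leave the disc that is already stored in its slot, and do not disturb the meter, the mouse or the screwdriver.

Things in the scene. Friction and masses are not known exactly. Their poses are not given: they have to be found in the camera images.
- cassette: fixed disc cassette 109 mm wide (y), 160 high; origin on the bench under the centre of a fully-home disc. Open front at its -x; discs slide in along +x. Walls x -45 to +45 mm, 97 apart inside. Four pairs of ledges, x -53 to +45, 14 mm deep, 4 thick, tops at z 34, 64, 94, 124 mm. Two rear rods stop a home disc (centre x 0, lug 10 mm proud of wall fronts). Roof from z 154.
- door (a joint): angle of the clear door, rad: 0 shut, to 2.7 folded back. Vertical hinge at the cassette's front +y edge; from above it opens clockwise, free edge swinging to the cassette's -x, then round to +y. Panel 112 mm wide, 8 thick, z 26 to 132 mm; shut, its inside is 15 mm before the walls, 5 mm before the lugs. Stiff hinge (0.12 N m), stays where left.
- door_hinge (a point): point on the door's hinge axis at bench height, at x -64, y +56 mm in the cassette's frame; axes as the cassette's
- door_post (a point): the door's grip: middle of an upright round black post, 14 mm diameter, on the door's top edge from z 132 to 215 mm (this point at 188), 100 mm from the hinge axis in the plane of the door
- slot0 (a point): slot 0 (0 lowest, 3 highest; 30 mm pitch): where the origin of a disc lies when it rests fully home on this pair of ledges; axes as the cassette's
- slot1 (a point): slot 1 (0 lowest, 3 highest; 30 mm pitch): where the origin of a disc lies when it rests fully home on this pair of ledges; axes as the cassette's
- slot2 (a point): slot 2 (0 lowest, 3 highest; 30 mm pitch): where the origin of a disc lies when it rests fully home on this pair of ledges; axes as the cassette's
- slot3 (a point): slot 3 (0 lowest, 3 highest; 30 mm pitch): where the origin of a disc lies when it rests fully home on this pair of ledges; axes as the cassette's
- disc0: metal disc, 90 mm diameter, 4 mm thick, about 70 g; origin at centre of underside, z up. Black grip lug on its top, at the rim on its -x side: x -55 (10 mm beyond the rim) to -31 mm, 10 mm wide (y), top 24 mm above the underside. To be loaded: starts flat on the bench, lug up. It may be absent (None).
- disc1: metal disc, 90 mm diameter, 4 mm thick, about 70 g; origin at centre of underside, z up. Black grip lug on its top, at the rim on its -x side: x -55 (10 mm beyond the rim) to -31 mm, 10 mm wide (y), top 24 mm above the underside. To be loaded: starts flat on the bench, lug up. It may be absent (None).
- disc2: metal disc, 90 mm diameter, 4 mm thick, about 70 g; origin at centre of underside, z up. Black grip lug on its top, at the rim on its -x side: x -55 (10 mm beyond the rim) to -31 mm, 10 mm wide (y), top 24 mm above the underside. To be loaded: starts flat on the bench, lug up. It may be absent (None).
- disc3: metal disc, 90 mm diameter, 4 mm thick, about 70 g; origin at centre of underside, z up. Black grip lug on its top, at the rim on its -x side: x -55 (10 mm beyond the rim) to -31 mm, 10 mm wide (y), top 24 mm above the underside. To be loaded: starts flat on the bench, lug up. It may be absent (None).
- stored0: metal disc, 90 mm diameter, 4 mm thick, about 70 g; origin at centre of underside, z up. Black grip lug on its top, at the rim on its -x side: x -55 (10 mm beyond the rim) to -31 mm, 10 mm wide (y), top 24 mm above the underside. Already stored in slot 0, fully home, lug at the front. Only one of the four stored discs exists in a run (the others are None).
- stored1: metal disc, 90 mm diameter, 4 mm thick, about 70 g; origin at centre of underside, z up. Black grip lug on its top, at the rim on its -x side: x -55 (10 mm beyond the rim) to -31 mm, 10 mm wide (y), top 24 mm above the underside. Already stored in slot 1, fully home, lug at the front. Only one of the four stored discs exists in a run (the others are None).
- stored2: metal disc, 90 mm diameter, 4 mm thick, about 70 g; origin at centre of underside, z up. Black grip lug on its top, at the rim on its -x side: x -55 (10 mm beyond the rim) to -31 mm, 10 mm wide (y), top 24 mm above the underside. Already stored in slot 2, fully home, lug at the front. Only one of the four stored discs exists in a run (the others are None).
- stored3: metal disc, 90 mm diameter, 4 mm thick, about 70 g; origin at centre of underside, z up. Black grip lug on its top, at the rim on its -x side: x -55 (10 mm beyond the rim) to -31 mm, 10 mm wide (y), top 24 mm above the underside. Already stored in slot 3, fully home, lug at the front. Only one of the four stored discs exists in a run (the others are None).
- meter: black hand multimeter 75 x 150 x 36 mm lying on the bench, bystander; origin at centre of underside
- mouse: black computer mouse 110 x 62 x 34 mm, bystander; origin at centre of underside
- driver: screwdriver lying on the bench, bystander
Mind the look-alikes: they are no part of the job. Leave any orange, turquoise or yellow look-alike of the disc1 alone.

How it is judged:
By the outcome, as a careful person would: the job done as asked, in the order asked, and still so for the second after the job is handed in, with the robot touching nothing.
Of disc0, disc1, disc2, disc3 only 2 to 3 are there at a start; the rules pass over those that are not, and their reading is None.
Of stored0, stored1, stored2, stored3 only 1 to 1 are there at a start; the rules pass over those that are not, and their reading is None.
At some moment in a run one of disc0, disc1, disc2, disc3 may be knocked a few centimetres aside while the robot is not near it.
It also fails if it takes over 210 s, if anything falls off the work surface, if the arm or the gripper's body presses on something with over 40 N, if the wrist force passes 120 N, or if a joint passes its speed limit or range.

## Working session

There is one attempt and no reset: what is moved stays moved. The work goes in short steps, Python scripts to look and compute and a tool call to move; the robot and the scene stay as the last step left them, time stands still between calls to the robot, and variables do not carry over. Pictures are saved under pics/ and viewed, at most 14 in all, crops included, and the job is handed in when it is done.

Besides the shell and the picture viewer there is one more tool, called after "Emit:" by a JSON object that holds its "fn" and its "kwargs", one argument or row to a line. apply_moves: Moves the arm, as the interface text tells. Its arguments: {"type":"object","properties":{"targets":{"type":"array","items":{"type":"object","properties":{"dp":{"type":"array","items":{"type":"number"}},"yaw":{"type":"number"}}}},"grip":{"type":"number"},"squeeze":{"type":"number"}},"required":["targets"]}

```bash
mkdir -p pics; ls; python3 - <<'E'
from plant import get_state,cams,r
import cv2,pickle
print(get_state())
for n in("top","side"):
    c=cams.capture(n); pickle.dump(c,open(f"{n}0.pkl","wb"))
    cv2.imwrite(f"pics/{n}0.png",cv2.resize(c["image"][:,:,::-1],(784,588)))
    print(n,c["fx"],c["cx"],c["cy"],c["R"],c["t"])
E
```

```text
pics
{'time_s': 0.0, 'joints': array([ 8.65237671e+01,  2.05914886e+01,  6.34756716e-01, -1.97561092e-02,
       -7.01351274e+01, -1.65068158e+01]), 'qd': array([ 0.01624428, -0.02673838,  0.18956228,  0.0274264 , -0.06285562,
        0.0565564 ]), 'joint_torque': array([ 1.34705337e-03, -5.82720566e+01,  2.93057781e+01,  6.99706122e+00,
        7.29577179e-03, -1.50381425e-04]), 'tcp_pos': array([0.23053107, 0.6338783 , 0.20903071]), 'eef_rot': array([ 1.79906649e+02, -8.29580349e-03, -1.99897699e+01]), 'contact_force': array([ 1.006135  ,  0.65678939, -0.16752735]), 'moment': array([-0.02188074,  0.01578907,  0.01901039]), 'gripper_force': 0.0, 'gripper_width': 0.08760451350532136}
top 534.8431850690926 269.7510090890734 200.28362095569378 [[ 0.00933025 -0.99995582 -0.00114321]
 [-0.98702935 -0.00902639 -0.16028592]
 [ 0.16026852  0.00262389 -0.98706997]] [-0.05238429  0.56539353  1.1233237 ]
side 381.91704374249866 285.623463273074 203.36382818157605 [[ 0.88257143  0.4699264  -0.01538982]
 [ 0.28357554 -0.55812274 -0.77979736]
 [-0.37503677  0.6838627  -0.62584282]] [-0.47820435 -0.08990619  1.21253609]
```

View pics/top0.png

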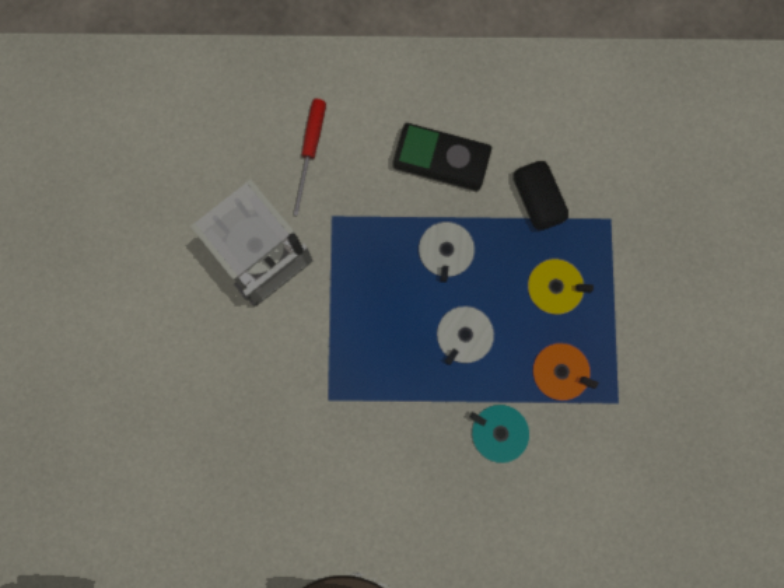

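View pics/side0.png

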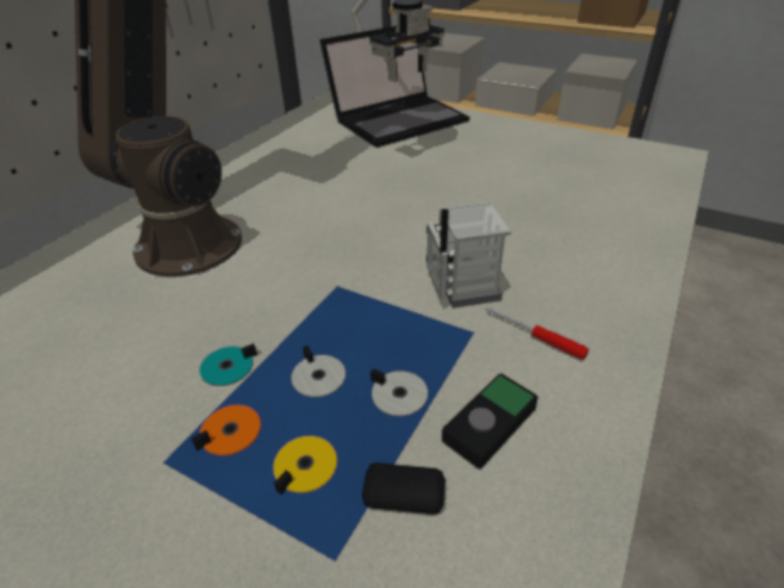

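Candidates (scaled top-view pixels, all lug discs): white (446,249) and white (465,334) are the metal discs. Yellow (556,286), orange (562,371) and turquoise (500,433) are look-alikes. The cassette is at (248,235), with its front to the lower right and the post at (295,243).

```bash
cat > h.py <<'E'
import numpy as np,cv2,pickle
from plant import get_state,cams,r
def cloud(c):
    v,u=np.mgrid[:420,:560]; z=c["range_z"]
    P=np.stack([(u-c["cx"])/c["fx"]*z,(v-c["cy"])/c["fy"]*z,z],-1)
    W=(P-c["t"])@c["R"]; W[z==0]=np.nan
    return W
def ray(c,u,v,h):
    d=c["R"].T@np.array([(u-c["cx"])/c["fx"],(v-c["cy"])/c["fy"],1]); o=-c["R"].T@c["t"]
    return o+d*(h-o[2])/d[2]
def proj(c,X):
    p=c["R"]@np.asarray(X,float)+c["t"]; return np.array([c["fx"]*p[0]/p[2]+c["cx"],c["fy"]*p[1]/p[2]+c["cy"]])
def discs(c,hc=.004,hl=.024,minA=150):
    im=c["image"].astype(int); mx=im.max(-1);mn=im.min(-1)
    m=((mn>95)&(mx-mn<45)).astype(np.uint8)
    W=cloud(c); out=[]
    blue=((im[...,2]>im[...,0]+40)).astype(np.uint8)
    n,l,s,ce=cv2.connectedComponentsWithStats(m)
    for i in range(1,n):
        if minA<s[i,4]<3000 and .6<s[i,2]/s[i,3]<1.6:
            out.append((i,s[i],ce[i],np.nanmedian(W[l==i][:,2])))
    return out,l
def show(c,name,x0,y0,x1,y1,k):
    cv2.imwrite(f"pics/{name}.png",cv2.resize(c["image"][y0:y1,x0:x1,::-1],None,fx=k,fy=k,interpolation=cv2.INTER_CUBIC))
E
python3 - <<'E'
from h import *
for n in("top","side"):
    c=pickle.load(open(n+"0.pkl","rb")); W=cloud(c)
    print(n,"bench z",np.nanmedian(W[220:260,260:400,2] if n=="top" else W[230:270,220:260,2]))
    o,l=discs(c)
    for a in o: print(a[1],a[2].round(1),a[3], ray(c,*a[2],.004).round(4))
    sel=(W[...,2]>.145)&(W[...,2]<.17)&(W[...,0]>.2)&(W[...,1]>.05)&(W[...,1]<.5)&(W[...,0]<.75)
    p=W[sel][:,:2].astype(np.float32); print(len(p),cv2.minAreaRect(p) if len(p)>5 else'',np.median(W[sel][:,2]))
    sel=(W[...,2]>.18)&(W[...,2]<.23)&(W[...,0]>.2)&(W[...,1]>.05)&(W[...,1]<.4)&(W[...,0]<.75)
    if sel.any(): print("post",sel.sum(),W[sel].mean(0),W[sel].max(0),W[sel].min(0))
c=pickle.load(open("top0.pkl","rb"));show(c,"tc",130,110,230,225,6)
d=pickle.load(open("top0.pkl","rb"));show(d,"td",290,150,365,270,4)
E
```

```text
top bench z 0.0008280039519264778
[ 300  159   38   38 1028] [318.7 176.9] 0.0033352638224280707 [ 0.6278 -0.1581  0.004 ]
[ 313  219   39   40 1096] [332.4 238.1] 0.0033736307330234304 [ 0.4882 -0.188   0.004 ]
2736 ((0.6105197668075562, 0.13938912749290466), (0.12757819890975952, 0.10927926003932953), 39.85385513305664) 0.15947982377254658
post 69 [0.59324915 0.06780041 0.20700248] [0.60126077 0.07499003 0.21883338] [0.58821115 0.06212176 0.18042292]
side bench z 0.0010242488048994025
[ 485    0   60   44 1223] [513.   20.9] 0.11739612022336166 [0.941  2.5208 0.004 ]
[ 234   28   56   50 1695] [257.4  53.3] 0.12311389495865091 [-0.2714  1.1928  0.004 ]
[208 254  39  29 810] [227.1 268.3] 0.003950482070265927 [ 0.4884 -0.1916  0.004 ]
[266 265  39  32 887] [285.6 280.9] 0.003883515003870845 [ 0.628  -0.1618  0.004 ]
[476 307  21  16 177] [486.9 313.4] -0.7507219398459468 [ 1.0379 -0.0465  0.004 ]
1117 ((0.6095381379127502, 0.13686034083366394), (0.1263636350631714, 0.11632227897644043), 39.84221267700195) 0.15969681554024176
post 81 [0.59670497 0.06254517 0.20097165] [0.60162721 0.07263392 0.21641056] [0.58912284 0.05791799 0.18057075]
```

View pics/tc.png

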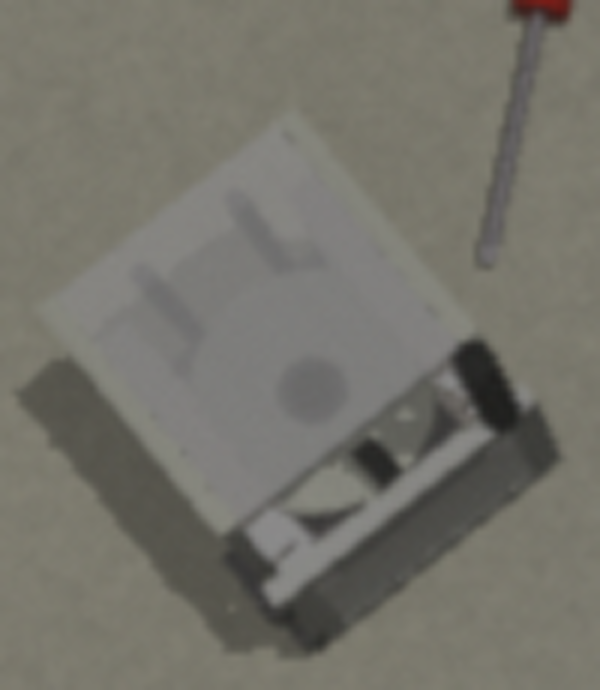

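View pics/td.png

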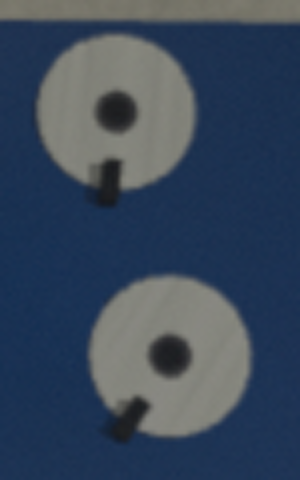

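```bash
python3 - <<'E'
from h import *
c=pickle.load(open("top0.pkl","rb")); s=pickle.load(open("side0.pkl","rb"))
th=np.deg2rad(39.85); R=np.array([[np.cos(th),-np.sin(th)],[np.sin(th),np.cos(th)]])
for c_ in(c,s):
    W=cloud(c_); m=(W[...,2]>.152)&(W[...,2]<.167)&(W[...,0]>.5)&(W[...,1]>.05)&(W[...,1]<.25)&(W[...,0]<.72)
    q=W[m][:,:2]@R; print("roof cass-frame pct",np.percentile(q,[0,1,2,50,98,99,100],axis=0).round(4).tolist())
    # yaw by line fits: histogram sharpness
    best=max(np.arange(36,44,.1),key=lambda a:-cv2.minAreaRect(W[m][:,:2].astype(np.float32))[1][0]*0- np.prod(np.ptp(W[m][:,:2]@np.array([[np.cos(np.deg2rad(a)),-np.sin(np.deg2rad(a))],[np.sin(np.deg2rad(a)),np.cos(np.deg2rad(a))]]),axis=0)))
    print("yaw",best)
W=cloud(c); print("lug seen top",W[183:192,188:197,2].round(3).tolist())
# lugs
for u0,v0,ctr in((290,150,(318.7,176.9)),(290,150,(332.4,238.1))):
    im=c["image"].astype(int); m=(im.max(-1)<60); v,u=np.nonzero(m); d=np.hypot(u-ctr[0],v-ctr[1]); k=(d<26)&(d>9)
    print("lug px",u[k].mean(),v[k].mean(),k.sum(),"z",np.nanmax(W[v[k],u[k],2]))
    C=ray(c,*ctr,.004); L=ray(c,u[k].mean(),v[k].mean(),.02); d_=L-C; print(L.round(4),np.hypot(*d_[:2]).round(4),"disc yaw",np.rad2deg(np.arctan2(-d_[1],-d_[0])).round(1))
show(s,"sc",295,135,375,225,6)
E
```

```text
roof cass-frame pct [[0.4942, -0.3388], [0.5205, -0.3378], [0.5212, -0.3366], [0.5695, -0.284], [0.6189, -0.2319], [0.6201, -0.2309], [0.6218, -0.2296]]
yaw 39.800000000000054
roof cass-frame pct [[0.4925, -0.3432], [0.4949, -0.342], [0.4992, -0.3412], [0.5673, -0.2982], [0.6167, -0.2336], [0.6179, -0.2317], [0.6188, -0.2274]]
yaw 39.900000000000055
lug seen top [[0.066, 0.07, 0.09, 0.087, 0.085, 0.067, 0.064, 0.069, 0.066], [0.067, 0.088, 0.089, 0.083, 0.09, 0.068, 0.067, 0.07, 0.068], [0.089, 0.087, 0.087, 0.089, 0.086, 0.087, 0.065, 0.068, 0.062], [0.067, 0.088, 0.085, 0.09, 0.089, 0.088, 0.086, 0.064, 0.069], [0.066, 0.065, 0.085, 0.083, 0.091, 0.088, 0.089, 0.088, 0.071], [0.068, 0.067, 0.063, 0.092, 0.087, 0.09, 0.085, 0.088, 0.085], [0.067, 0.062, 0.066, 0.08, 0.082, 0.089, 0.086, 0.089, 0.086], [0.066, 0.068, 0.062, 0.067, 0.088, 0.087, 0.089, nan, 0.132], [0.064, 0.067, 0.07, 0.067, 0.067, 0.09, 0.127, 0.132, 0.134]]
lug px 316.46153846153845 196.09230769230768 65 z 0.028742234430325003
[ 0.5805 -0.1515  0.02  ] 0.0477 disc yaw -8.1
lug px 321.2295081967213 255.0327868852459 61 z 0.027359814868752406
[ 0.4492 -0.1613  0.02  ] 0.0473 disc yaw -34.5
```

View pics/sc.png

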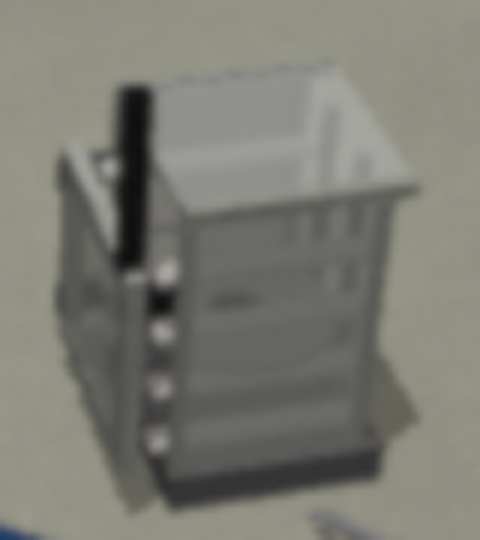

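```bash
python3 - <<'E'
from h import *
c=pickle.load(open("top0.pkl","rb")); W=cloud(c)
th=np.deg2rad(39.85); R=np.array([[np.cos(th),-np.sin(th)],[np.sin(th),np.cos(th)]])
im=c["image"].astype(int).sum(-1)[168:183,174:190]
m=im<im.min()+ .4*(np.median(im)-im.min()); v,u=np.nonzero(m); print("hub n",m.sum()); u=u.mean()+174;v=v.mean()+168
print("hub",u,v,(ray(c,u,v,.068)[:2]@R).round(4))
def ext(zl,zh,n):
    k=(W[...,2]>zl)&(W[...,2]<zh)&(W[...,0]>.5)&(W[...,1]>.05)&(W[...,1]<.25)&(W[...,0]<.72)
    q=W[k][:,:2]@R; q=q[(q[:,0]<.524)]; 
    print(n,len(q),np.percentile(q,[2,10,50,90,98],axis=0).round(4).tolist())
    return q
ext(.08,.095,"lug"); ext(.127,.136,"door"); ext(.205,.222,"post top")
for C in((.5655,-.2848),):
    w=R@np.array(C); print("C",w,"hinge",w+R@[-.064,.056],"post",w+R@[-.064,-.044])
E
```

```text
hub n 1
hub 189.0 182.0 [ 0.5426 -0.2872]
lug 117 [[0.4966, -0.3358], [0.497, -0.3235], [0.4977, -0.283], [0.5207, -0.2374], [0.5234, -0.2311]]
door 228 [[0.4965, -0.3384], [0.4972, -0.3187], [0.5011, -0.278], [0.505, -0.2379], [0.5065, -0.2303]]
post top 49 [[0.4948, -0.3346], [0.4953, -0.3333], [0.5001, -0.3286], [0.5052, -0.3236], [0.5065, -0.3223]]
C [0.6166424  0.14371306] hinge [0.53162435 0.14569573] post [0.59570234 0.06892327]
```

Emit:
{"fn": "apply_moves", "kwargs": {
  "targets": [
    {"dp": [0,0,0.04],"yaw": 0},
    {"dp": [0,0,0.08],"yaw": 0},
    {"dp": [0.364,-0.565,0.1],"yaw": 60},
    {"dp": [0.364,-0.565,0.1],"yaw": 60},
    {"dp": [0.364,-0.565,0.1],"yaw": 60},
    {"dp": [0.364,-0.565,0.1],"yaw": 60},
    {"dp": [0.364,-0.565,0.1],"yaw": 60},
    {"dp": [0.364,-0.565,0.1],"yaw": 60},
    {"dp": [0.364,-0.565,0.1],"yaw": 60},
    {"dp": [0.364,-0.565,0.1],"yaw": 60},
    {"dp": [0.364,-0.565,0.1],"yaw": 60},
    {"dp": [0.364,-0.565,0.1],"yaw": 60},
    {"dp": [0.364,-0.565,0.1],"yaw": 60},
    {"dp": [0.364,-0.565,0.1],"yaw": 60},
    {"dp": [0.364,-0.565,0.1],"yaw": 60},
    {"dp": [0.364,-0.565,0.1],"yaw": 60},
    {"dp": [0.364,-0.565,0.1],"yaw": 60},
    {"dp": [0.364,-0.565,0.1],"yaw": 60},
    {"dp": [0.364,-0.565,0.1],"yaw": 60},
    {"dp": [0.364,-0.565,0.1],"yaw": 60}
  ],
  "grip": -1
}}

```text
time_s: 1.77
tcp_pos: [0.5957, 0.0664, 0.3089]
eef_rot: [-180.0, 0.1, 39.8]
contact_force: [-0.5, -0.5, -0.6]
gripper_width: 0.088
gripper_force: 0.0
```

Emit:
{"fn": "apply_moves", "kwargs": {
  "targets": [
    {"dp": [0,0,-0.03],"yaw": 0},
    {"dp": [0,0,-0.06],"yaw": 0},
    {"dp": [0,0,-0.09],"yaw": 0},
    {"dp": [0,0,-0.11],"yaw": 0},
    {"dp": [0,0,-0.119],"yaw": 0},
    {"dp": [0,0,-0.119],"yaw": 0},
    {"dp": [0,0,-0.119],"yaw": 0}
  ]
}}

```text
time_s: 2.35
tcp_pos: [0.595, 0.0698, 0.1917]
eef_rot: [180.0, -0.0, 40.1]
contact_force: [-0.3, -0.8, 1.1]
gripper_width: 0.0878
gripper_force: 0.0
```

Emit:
{"fn": "apply_moves", "kwargs": {
  "targets": [
    {"dp": [0,0,0],"yaw": 0},
    {"dp": [0,0,0],"yaw": 0},
    {"dp": [0,0,0],"yaw": 0},
    {"dp": [0,0,0],"yaw": 0},
    {"dp": [0,0,0],"yaw": 0},
    {"dp": [0,0,0],"yaw": 0},
    {"dp": [0,0,0],"yaw": 0},
    {"dp": [0,0,0],"yaw": 0}
  ],
  "grip": 1,
  "squeeze": 12
}}

```text
time_s: 3.02
tcp_pos: [0.5947, 0.0693, 0.191]
eef_rot: [-180.0, 0.0, 40.0]
contact_force: [-1.0, 1.0, -1.1]
gripper_width: 0.0395
gripper_force: 0.0
```

```bash
python3 - <<'E'
import numpy as np
# arc about hinge, cassette yaw 39.85; relative to post at shut
def p(f): 
    a=np.deg2rad(39.85-90-f); return .1*np.array([np.cos(a),np.sin(a)])
for f in range(0,156,7): print(f,(p(f)-p(0)).round(4).tolist())
for f in range(0,71,7): print("from 77: ",f+77,(p(f+77)-p(77)).round(4).tolist())
E
```

```text
0 [0.0, 0.0]
7 [-0.0098, -0.0072]
14 [-0.0205, -0.0132]
21 [-0.0318, -0.0179]
28 [-0.0435, -0.0211]
35 [-0.0556, -0.0229]
42 [-0.0678, -0.0232]
49 [-0.08, -0.022]
56 [-0.0919, -0.0193]
63 [-0.1034, -0.0152]
70 [-0.1143, -0.0097]
77 [-0.1245, -0.0029]
84 [-0.1337, 0.005]
91 [-0.142, 0.014]
98 [-0.149, 0.024]
105 [-0.1548, 0.0347]
112 [-0.1593, 0.0461]
119 [-0.1623, 0.0579]
126 [-0.1639, 0.0701]
133 [-0.1639, 0.0823]
140 [-0.1625, 0.0944]
147 [-0.1596, 0.1063]
154 [-0.1553, 0.1177]
from 77:  77 [0.0, 0.0]
from 77:  84 [-0.0093, 0.008]
from 77:  91 [-0.0175, 0.017]
from 77:  98 [-0.0246, 0.0269]
from 77:  105 [-0.0304, 0.0377]
from 77:  112 [-0.0348, 0.0491]
from 77:  119 [-0.0378, 0.0609]
from 77:  126 [-0.0394, 0.073]
from 77:  133 [-0.0395, 0.0852]
from 77:  140 [-0.038, 0.0973]
from 77:  147 [-0.0352, 0.1092]
```

Emit:
{"fn": "apply_moves", "kwargs": {
  "targets": [
    {"dp": [0,0,0],"yaw": 0},
    {"dp": [0,0,0],"yaw": 0},
    {"dp": [0,0,0],"yaw": 0},
    {"dp": [0,0,0],"yaw": 0},
    {"dp": [0,0,0],"yaw": 0},
    {"dp": [0,0,0],"yaw": 0},
    {"dp": [0,0,0],"yaw": 0}
  ]
}}

```text
time_s: 3.6
tcp_pos: [0.5956, 0.0682, 0.191]
eef_rot: [179.9, -0.0, 40.0]
contact_force: [4.0, -5.7, -2.3]
gripper_width: 0.0131
gripper_force: 12.0
```

Emit:
{"fn": "apply_moves", "kwargs": {
  "targets": [
    {"dp": [-0.0098,-0.0072,0],"yaw": -7},
    {"dp": [-0.0205,-0.0132,0],"yaw": -14},
    {"dp": [-0.0318,-0.0179,0],"yaw": -21},
    {"dp": [-0.0435,-0.0211,0],"yaw": -28},
    {"dp": [-0.0556,-0.0229,0],"yaw": -35},
    {"dp": [-0.0678,-0.0232,0],"yaw": -42},
    {"dp": [-0.08,-0.022,0],"yaw": -49},
    {"dp": [-0.0919,-0.0193,0],"yaw": -56},
    {"dp": [-0.1034,-0.0152,0],"yaw": -63},
    {"dp": [-0.1143,-0.0097,0],"yaw": -70},
    {"dp": [-0.1245,-0.0029,0],"yaw": -77},
    {"dp": [-0.1245,-0.0029,0],"yaw": -77}
  ]
}}

```text
time_s: 4.6
tcp_pos: [0.4686, 0.0666, 0.191]
eef_rot: [180.0, 0.0, -37.4]
contact_force: [-1.2, -1.7, -1.1]
gripper_width: 0.0131
gripper_force: 12.0
```

Emit:
{"fn": "apply_moves", "kwargs": {
  "targets": [
    {"dp": [-0.0093,0.008,0],"yaw": -7},
    {"dp": [-0.0175,0.017,0],"yaw": -14},
    {"dp": [-0.0246,0.0269,0],"yaw": -21},
    {"dp": [-0.0304,0.0377,0],"yaw": -28},
    {"dp": [-0.0348,0.0491,0],"yaw": -35},
    {"dp": [-0.0378,0.0609,0],"yaw": -42},
    {"dp": [-0.0394,0.073,0],"yaw": -49},
    {"dp": [-0.0395,0.0852,0],"yaw": -56},
    {"dp": [-0.038,0.0973,0],"yaw": -63},
    {"dp": [-0.0352,0.1092,0],"yaw": -70},
    {"dp": [-0.0352,0.1092,0],"yaw": -70},
    {"dp": [-0.0352,0.1092,0],"yaw": -70}
  ]
}}

```text
time_s: 5.6
tcp_pos: [0.4362, 0.1762, 0.191]
eef_rot: [-179.9, 0.0, -106.7]
contact_force: [6.1, -1.4, -2.5]
gripper_width: 0.0131
gripper_force: 12.0
```

Emit:
{"fn": "apply_moves", "kwargs": {
  "targets": [
    {"dp": [0,0,0],"yaw": 0},
    {"dp": [0,0,0],"yaw": 0},
    {"dp": [0,0,0],"yaw": 0},
    {"dp": [0,0,0],"yaw": 0},
    {"dp": [0,0,0],"yaw": 0},
    {"dp": [0,0,0.03],"yaw": 0},
    {"dp": [0,0,0.06],"yaw": 0},
    {"dp": [0,0,0.09],"yaw": 0},
    {"dp": [0,0,0.11],"yaw": 0},
    {"dp": [0,0,0.11],"yaw": 0}
  ],
  "grip": 0.2
}}

```text
time_s: 6.43
tcp_pos: [0.4368, 0.1765, 0.3058]
eef_rot: [-179.7, 0.3, -106.9]
contact_force: [-0.5, 0.3, -0.0]
gripper_width: 0.0351
gripper_force: 0.0
```

```bash
cat >> h.py <<'E'
def find(c):
    im=c["image"].astype(int); dk=im.max(-1)<60; v,u=np.nonzero(dk); W=cloud(c); res=[]
    for a in discs(c)[0]:
        if not(a[2][1]>60 and a[3]<.02): continue
        ctr=a[2]; d=np.hypot(u-ctr[0],v-ctr[1]); k=(d<26)&(d>9)
        C=ray(c,*ctr,.004); L=ray(c,u[k].mean(),v[k].mean(),.018) if k.any() else C
        D=L-C; res.append((C.round(4),L.round(4),np.rad2deg(np.arctan2(-D[1],-D[0])).round(1),np.hypot(*D[:2]).round(4)))
    return res
E
python3 - <<'E'
from h import *
c=cams.capture("top"); s=cams.capture("side")
for x in find(c): print(x)
for a in discs(s)[0]: 
    if a[2][1]>200: print("side",ray(s,*a[2],.004))
cv2.imwrite("pics/t1.png",cv2.resize(np.hstack([c["image"][90:270,100:380],s["image"][120:300,200:480]])[:,:,::-1],None,fx=1.4,fy=1.4))
E
```

```text
(array([ 0.6277, -0.1581,  0.004 ]), array([ 0.5812, -0.1526,  0.018 ]), np.float64(-6.8), np.float64(0.0468))
(array([ 0.4883, -0.188 ,  0.004 ]), array([ 0.4492, -0.1618,  0.018 ]), np.float64(-33.8), np.float64(0.0471))
(array([0.1509, 0.4816, 0.004 ]), array([0.1509, 0.4816, 0.004 ]), np.float64(-180.0), np.float64(0.0))
side [ 0.48839883 -0.19163161  0.004     ]
side [ 0.62797389 -0.16176242  0.004     ]
side [ 1.03801774 -0.04612122  0.004     ]
```

View pics/t1.png

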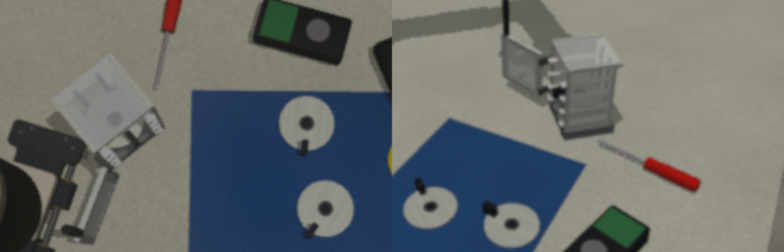

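```bash
python3 - <<'E'
from h import *
for n in("top","side"):
    c=cams.capture(n); im=c["image"].astype(int); g=im.sum(-1)
    for C,yaw in(((.6257,-.158),-7.4),((.4866,-.1869),-34)):
        u,v=proj(c,[*C,.004]).round().astype(int); w=5
        p=g[v-w:v+w+1,u-w:u+w+1].astype(float); wt=np.clip(400-p,0,None)**1; wt[p>300]=0
        vv,uu=np.mgrid[v-w:v+w+1,u-w:u+w+1]; hc=ray(c,(uu*wt).sum()/wt.sum(),(vv*wt).sum()/wt.sum(),.004)
        # lug extent along axis: cloud points with z>.012 near
        W=cloud(c); q=W-np.array([*hc[:2],0]); a=np.deg2rad(yaw); xx=q[...,0]*np.cos(a)+q[...,1]*np.sin(a); yy=-q[...,0]*np.sin(a)+q[...,1]*np.cos(a)
        k=(W[...,2]>.014)&(W[...,2]<.035)&(np.hypot(xx,yy)<.075)
        print(n,hc.round(4),"lug n",k.sum(),"x",np.percentile(xx[k],[3,50,97]).round(4),"y",np.median(yy[k]).round(4),"z",np.percentile(W[k][:,2],[50,90]).round(4), (p<300).sum())
E
```

```text
top [ 0.6263 -0.1579  0.004 ] lug n 52 x [-0.0554 -0.0443 -0.033 ] y -0.0005 z [0.0234 0.0255] 88
top [ 0.4874 -0.1873  0.004 ] lug n 54 x [-0.0551 -0.0441 -0.0326] y -0.0007 z [0.0228 0.0256] 89
side [ 0.6253 -0.1592  0.004 ] lug n 69 x [-0.0549 -0.0417 -0.0308] y -0.0046 z [0.0226 0.0248] 67
side [ 0.4861 -0.1884  0.004 ] lug n 51 x [-0.053  -0.0388 -0.0293] y -0.0026 z [0.0226 0.0249] 55
```

Emit:
{"fn": "apply_moves", "kwargs": {
  "targets": [
    {"dp": [0.134,-0.326,0],"yaw": 100},
    {"dp": [0.134,-0.326,0],"yaw": 100},
    {"dp": [0.134,-0.326,0],"yaw": 100},
    {"dp": [0.134,-0.326,0],"yaw": 100},
    {"dp": [0.134,-0.326,0],"yaw": 100},
    {"dp": [0.134,-0.326,0],"yaw": 100},
    {"dp": [0.134,-0.326,0],"yaw": 100},
    {"dp": [0.134,-0.326,0],"yaw": 100},
    {"dp": [0.134,-0.326,0],"yaw": 100},
    {"dp": [0.134,-0.326,0],"yaw": 100},
    {"dp": [0.134,-0.326,0],"yaw": 100},
    {"dp": [0.134,-0.326,0],"yaw": 100},
    {"dp": [0.134,-0.326,-0.06],"yaw": 100},
    {"dp": [0.134,-0.326,-0.12],"yaw": 100},
    {"dp": [0.134,-0.326,-0.18],"yaw": 100},
    {"dp": [0.134,-0.326,-0.2],"yaw": 100},
    {"dp": [0.134,-0.326,-0.2],"yaw": 100},
    {"dp": [0.134,-0.326,-0.2],"yaw": 100}
  ]
}}

```text
time_s: 8.13
tcp_pos: [0.563, -0.1501, 0.0927]
eef_rot: [180.0, 0.8, -7.1]
contact_force: [-1.6, -0.3, -0.6]
gripper_width: 0.0351
gripper_force: 0.0
```

```bash
python3 - <<'E'
from h import *
s=cams.capture("side"); 
u,v=proj(s,[.58,-.15,.03]).astype(int); show(s,"s2",u-45,v-45,u+45,v+35,6)
print(get_state()["tcp_pos"])
E
```

```text
[ 0.56551831 -0.1504523   0.0968647 ]
```

View pics/s2.png

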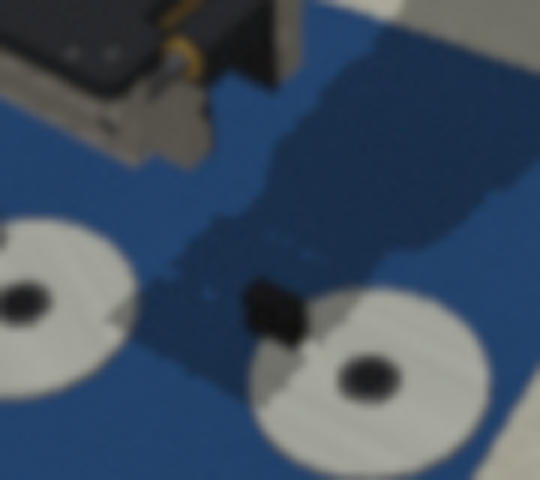

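Emit:
{"fn": "apply_moves", "kwargs": {
  "targets": [
    {"dp": [0,-0.001,-0.03],"yaw": 0},
    {"dp": [0,-0.001,-0.055],"yaw": 0},
    {"dp": [0,-0.001,-0.073],"yaw": 0},
    {"dp": [0,-0.001,-0.073],"yaw": 0},
    {"dp": [0,-0.001,-0.073],"yaw": 0},
    {"dp": [0,-0.001,-0.073],"yaw": 0}
  ]
}}

```text
time_s: 8.68
tcp_pos: [0.5708, -0.1515, 0.0304]
eef_rot: [180.0, -0.2, -7.0]
contact_force: [-0.5, -0.2, -0.0]
gripper_width: 0.0354
gripper_force: 0.0
```

Emit:
{"fn": "apply_moves", "kwargs": {
  "targets": [
    {"dp": [0,0,0],"yaw": 0},
    {"dp": [0,0,0],"yaw": 0},
    {"dp": [0,0,0],"yaw": 0},
    {"dp": [0,0,0],"yaw": 0},
    {"dp": [0,0,0],"yaw": 0},
    {"dp": [0,0,0],"yaw": 0},
    {"dp": [0,0,0],"yaw": 0},
    {"dp": [0,0,0],"yaw": 0}
  ],
  "grip": 1,
  "squeeze": 40
}}

```text
time_s: 9.35
tcp_pos: [0.569, -0.1514, 0.0279]
eef_rot: [180.0, 0.0, -7.0]
contact_force: [-0.4, -0.3, -0.6]
gripper_width: 0.0001
gripper_force: 0.0
```

The fingers closed on nothing, so I'll look.

```bash
python3 - <<'E'
from h import *
s=cams.capture("side");c=cams.capture("top")
for x in find(c): print(x)
for a in discs(s)[0]: 
    if a[2][1]>200: print("side",a[1],ray(s,*a[2],.004))
u,v=proj(s,[.58,-.15,.03]).astype(int); a=s["image"][v-45:v+35,u-45:u+45]
u,v=proj(c,[.58,-.15,.03]).astype(int); b=c["image"][v-40:v+40,u-45:u+45]
cv2.imwrite("pics/m.png",cv2.resize(np.hstack([a,b])[:,:,::-1],None,fx=4.4,fy=4.4,interpolation=cv2.INTER_CUBIC))
E
```

```text
(array([ 0.4876, -0.1879,  0.004 ]), array([ 0.4701, -0.1672,  0.018 ]), np.float64(-49.7), np.float64(0.0271))
side [208 254  39  29 736] [ 0.48754047 -0.19608473  0.004     ]
side [266 265  40  32 898] [ 0.62894873 -0.16215132  0.004     ]
side [336 293  16  12 155] [ 0.76240276 -0.14717086  0.004     ]
```

View pics/m.png

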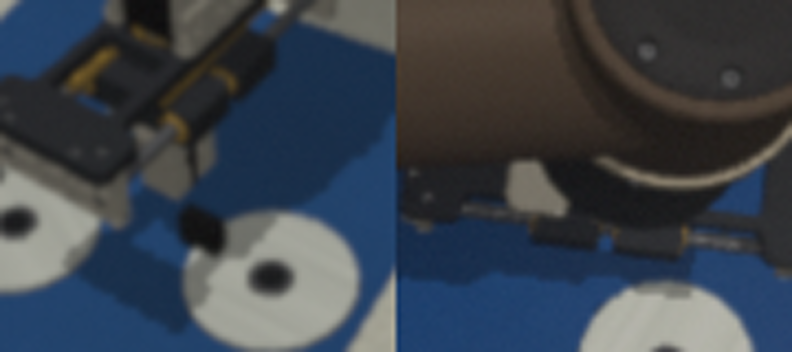

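```bash
python3 - <<'E'
from h import *
print(get_state()["tcp_pos"])
s=cams.capture("side"); u0,v0=proj(s,[.58,-.15,.03]).astype(int)
for X in([.569,-.151,.006],[.5785,-.151,.006],[.5595,-.151,.006],[.571,-.1515,.024],[.626,-.158,.004]): print(X,((proj(s,X)-[u0-45,v0-45])*4.4).round())
W=cloud(s)
for(a,b) in((175,170),(165,160),(180,190),(205,160),(205,215),(200,235),(270,277),(115,200),(115,215),(185,180)):
    print((a,b),W[v0-45+int(b/4.4),u0-45+int(a/4.4)].round(4))
E
```

```text
[ 0.56894577 -0.15137197  0.02784629]
[0.569, -0.151, 0.006] [182. 225.]
[0.5785, -0.151, 0.006] [198. 231.]
[0.5595, -0.151, 0.006] [167. 218.]
[0.571, -0.1515, 0.024] [184. 203.]
[0.626, -0.158, 0.004] [271. 275.]
(175, 170) [ 0.5775 -0.1699  0.0716]
(165, 160) [ 0.5736 -0.1713  0.0772]
(180, 190) [ 0.5776 -0.1676  0.0535]
(205, 160) [ 0.582  -0.1479  0.0596]
(205, 215) [ 0.5809 -0.1493  0.0207]
(200, 235) [ 0.5845 -0.1605  0.0168]
(270, 277) [ 0.6235 -0.1563  0.0023]
(115, 200) [ 0.5961 -0.2444  0.1307]
(115, 215) [ 0.5953 -0.2444  0.1217]
(185, 180) [ 0.5778 -0.159   0.0551]
```

```bash
python3 - <<'E'
from h import *
s=cams.capture("side"); u0,v0=proj(s,[.58,-.15,.03]).astype(int)
W=cloud(s); q=W[v0-45:v0+35,u0-45:u0+45]
for lo in np.arange(.004,.08,.006):
    k=(q[...,2]>lo)&(q[...,2]<lo+.006)&(np.hypot(q[...,0]-.572,q[...,1]+.155)<.04)
    if k.any(): print(round(lo,3),k.sum(),"x",np.percentile(q[k][:,0],[3,97]).round(3),"y",np.percentile(q[k][:,1],[3,97]).round(3),"gray",np.median(s["image"][v0-45:v0+35,u0-45:u0+45][k],axis=0))
print(np.round(q[24:58:2,32:58:2,2]*1000).astype(int))
E
```

```text
0.004 102 x [0.575 0.608] y [-0.184 -0.133] gray [111. 112. 106.]
0.01 20 x [0.57  0.595] y [-0.162 -0.155] gray [21.5 23.  23.5]
0.016 23 x [0.571 0.595] y [-0.162 -0.152] gray [19. 19. 19.]
0.022 37 x [0.571 0.594] y [-0.161 -0.15 ] gray [22. 23. 24.]
0.04 2 x [0.578 0.578] y [-0.156 -0.151] gray [44.  50.5 60.5]
0.046 16 x [0.56  0.581] y [-0.17  -0.142] gray [70.5 72.5 74.5]
0.052 34 x [0.556 0.581] y [-0.169 -0.138] gray [81. 80. 75.]
0.058 28 x [0.56  0.582] y [-0.169 -0.139] gray [83.  81.  74.5]
0.064 24 x [0.566 0.581] y [-0.17  -0.141] gray [79.5 77.  71.5]
0.07 14 x [0.569 0.579] y [-0.171 -0.161] gray [83.5 81.5 74.5]
0.076 12 x [0.558 0.579] y [-0.172 -0.163] gray [82. 80. 73.]
[[                 151                  146                  134
                   133                  134                  133
                   135                  134                  128
                   123                   -1                    1
                     1]
 [                 145                  124                  127
                   131                  133        
[... 3788 characters left out ...]
   22                    4                    3
                     4]
 [                   1                   -2                   -1
                    -1                    0                    7
                    10                   15                   18
                    12                    5                    4
                     2]
 [                  -1                   -2                   -1
                     0                    0                    0
                     4                    5                   12
                     8                    5                    4
                     4]]<stdin>:7: RuntimeWarning: invalid value encountered in cast
```

```bash
python3 - <<'E'
from h import *
c=pickle.load(open("side0.pkl","rb")); W=cloud(c)
k=(np.hypot(W[...,0]-.231,W[...,1]-.634)<.08)&(W[...,2]>.05)&(W[...,2]<.5)
print(k.sum()); p=W[k]
for lo in np.arange(.15,.4,.01):
    m=(p[:,2]>lo)&(p[:,2]<lo+.01)
    if m.any(): print(round(lo,2),m.sum(),np.percentile(p[m],[5,95],axis=0).round(3).tolist())
s=get_state();print(s["joints"],s["tcp_pos"],s["eef_rot"])
E
```

```text
1194
0.22 14 [[0.21, 0.577, 0.226], [0.257, 0.685, 0.23]]
0.23 38 [[0.203, 0.574, 0.231], [0.259, 0.682, 0.24]]
0.24 39 [[0.205, 0.575, 0.241], [0.26, 0.683, 0.25]]
0.25 39 [[0.208, 0.57, 0.251], [0.26, 0.682, 0.26]]
0.26 45 [[0.203, 0.57, 0.261], [0.261, 0.686, 0.269]]
0.27 41 [[0.205, 0.568, 0.27], [0.261, 0.688, 0.279]]
0.28 28 [[0.208, 0.571, 0.28], [0.263, 0.685, 0.289]]
0.29 30 [[0.222, 0.56, 0.292], [0.289, 0.687, 0.299]]
0.3 95 [[0.237, 0.56, 0.3], [0.287, 0.681, 0.31]]
0.31 84 [[0.233, 0.56, 0.31], [0.287, 0.699, 0.319]]
0.32 85 [[0.2, 0.573, 0.321], [0.279, 0.687, 0.33]]
0.33 141 [[0.195, 0.566, 0.331], [0.274, 0.687, 0.339]]
0.34 70 [[0.21, 0.61, 0.34], [0.267, 0.668, 0.349]]
0.35 75 [[0.208, 0.611, 0.35], [0.267, 0.668, 0.359]]
0.36 74 [[0.209, 0.614, 0.361], [0.266, 0.67, 0.369]]
0.37 56 [[0.209, 0.613, 0.371], [0.266, 0.665, 0.378]]
0.38 68 [[0.208, 0.606, 0.381], [0.282, 0.656, 0.389]]
0.39 83 [[0.21, 0.596, 0.391], [0.275, 0.663, 0.399]]
[ 4.11234149e+00  2.27144372e+01 -2.28785930e+01  3.63650428e-04
 -4.44112996e+01  7.89028113e+01] [ 0.56899748 -0.15138741  0.02791018] [ 1.79998917e+02  4.19989958e-03 -6.98458747e+00]
```

The cloud shows the fingertips at z≈0.047 while the TCP reads 0.028, so the tips are about 19 mm above the reading. The text puts them 22 mm below, so my heights run about 40 mm high. I'll reopen and descend by the measured tip height.

Emit:
{"fn": "apply_moves", "kwargs": {
  "targets": [
    {"dp": [0,0,0],"yaw": 0},
    {"dp": [0,0,0],"yaw": 0},
    {"dp": [0,0,0],"yaw": 0},
    {"dp": [0,0,0],"yaw": 0},
    {"dp": [0,0,0],"yaw": 0},
    {"dp": [0,0,0],"yaw": 0},
    {"dp": [0,0,-0.01],"yaw": 0},
    {"dp": [0,0,-0.02],"yaw": 0},
    {"dp": [0,0,-0.028],"yaw": 0},
    {"dp": [0,0,-0.034],"yaw": 0},
    {"dp": [0,0,-0.034],"yaw": 0},
    {"dp": [0,0,-0.034],"yaw": 0}
  ],
  "grip": 0.2
}}

```text
time_s: 10.55
tcp_pos: [0.5685, -0.1514, -0.0069]
eef_rot: [180.0, 0.1, -7.0]
contact_force: [1.0, -0.1, 1.3]
gripper_width: 0.035
gripper_force: 0.0
```

```bash
cat >> h.py <<'E'
def tool(c,R=.06,zmax=.3):
    p=get_state()["tcp_pos"]; W=cloud(c)
    im=c["image"].astype(int); gray=(im[...,0]>im[...,2]+2)&(im.max(-1)<100)
    k=(np.hypot(W[...,0]-p[0],W[...,1]-p[1])<R)&(W[...,2]>.003)&(W[...,2]<p[2]+.09)&gray
    return p,W[k]
E
python3 - <<'E'
from h import *
s=cams.capture("side"); p,q=tool(s); print(p)
for lo in np.arange(.003,.06,.004):
    k=(q[:,2]>lo)&(q[:,2]<lo+.004)
    if k.sum()>1: print(round(lo,3),k.sum(),np.percentile(q[k],[5,95],axis=0).round(3).tolist())
u,v=proj(s,[.58,-.15,.03]).astype(int); show(s,"s3",u-45,v-45,u+45,v+35,6)
print(discs(s)[0][-1], [ray(s,*a[2],.004).round(4) for a in discs(s)[0] if a[2][1]>200])
E
```

```text
[ 0.56895421 -0.15140863 -0.00633457]
0.003 12 [[0.562, -0.176, 0.003], [0.621, -0.145, 0.006]]
0.007 2 [[0.591, -0.162, 0.008], [0.595, -0.153, 0.009]]
0.019 18 [[0.56, -0.187, 0.019], [0.583, -0.127, 0.023]]
0.023 18 [[0.562, -0.187, 0.024], [0.583, -0.124, 0.027]]
0.027 11 [[0.565, -0.186, 0.027], [0.582, -0.125, 0.03]]
0.031 15 [[0.566, -0.188, 0.031], [0.583, -0.125, 0.035]]
0.035 10 [[0.569, -0.188, 0.035], [0.583, -0.125, 0.039]]
0.039 12 [[0.568, -0.188, 0.039], [0.583, -0.125, 0.043]]
0.043 8 [[0.575, -0.189, 0.043], [0.583, -0.126, 0.047]]
0.047 12 [[0.568, -0.19, 0.047], [0.583, -0.123, 0.051]]
0.051 6 [[0.565, -0.175, 0.052], [0.583, -0.123, 0.054]]
0.055 5 [[0.567, -0.134, 0.056], [0.572, -0.131, 0.057]]
0.059 3 [[0.571, -0.132, 0.059], [0.575, -0.131, 0.062]]
(24, array([336, 293,  16,  12, 156], dtype=int32), array([343.83974359, 298.60897436]), np.float64(0.041973635906205994)) [array([ 0.483 , -0.2062,  0.004 ]), array([ 0.6292, -0.1621,  0.004 ]), array([ 0.7625, -0.1472,  0.004 ])]
```

View pics/s3.png

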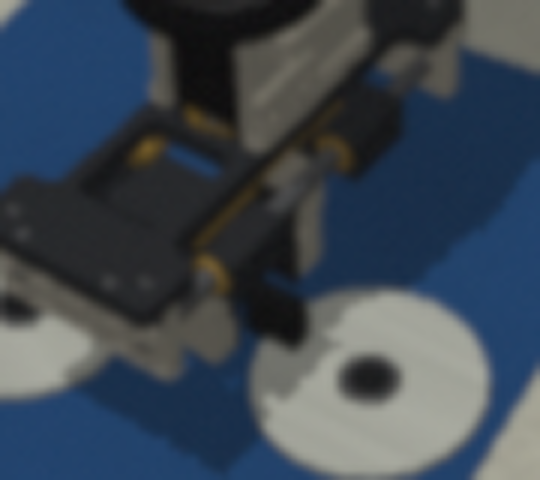

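Emit:
{"fn": "apply_moves", "kwargs": {
  "targets": [
    {"dp": [0,0,-0.004],"yaw": 0},
    {"dp": [0,0,-0.008],"yaw": 0},
    {"dp": [0,0,-0.008],"yaw": 0}
  ]
}}

```text
time_s: 10.85
tcp_pos: [0.5686, -0.1513, -0.0146]
eef_rot: [-180.0, 0.0, -7.0]
contact_force: [-0.9, 1.0, -0.1]
gripper_width: 0.0348
gripper_force: 0.0
```

```bash
python3 - <<'E'
from h import *
s=cams.capture("side"); W=cloud(s); p=get_state()["tcp_pos"]; print(p)
a=np.deg2rad(-7); q=W-np.array([*p[:2],0]); x=q[...,0]*np.cos(a)+q[...,1]*np.sin(a); y=-q[...,0]*np.sin(a)+q[...,1]*np.cos(a)
for lo in np.arange(.004,.04,.003):
    k=(abs(x)<.014)&(abs(y)<.04)&(abs(y)>.012)&(W[...,2]>lo)&(W[...,2]<lo+.003)
    if k.any(): print(round(lo,3),k.sum(),x[k].min().round(3),x[k].max().round(3),y[k].round(3)[:8])
E
```

```text
[ 0.56870914 -0.15135335 -0.01437444]
0.004 6 -0.001 0.01 [ 0.017  0.017  0.018 -0.022 -0.033 -0.024]
0.007 15 -0.003 0.011 [ 0.032  0.028  0.023  0.017  0.017  0.018  0.021 -0.034]
0.01 16 -0.006 0.012 [ 0.035  0.032  0.023  0.015  0.016  0.018  0.021 -0.02 ]
0.013 18 -0.006 0.012 [ 0.028  0.021  0.023  0.027  0.016  0.02   0.016 -0.02 ]
0.016 11 -0.006 0.012 [ 0.029  0.025  0.018  0.021  0.016  0.017 -0.019 -0.034]
0.019 15 -0.003 0.012 [ 0.028  0.031  0.024  0.018  0.019 -0.022 -0.02  -0.034]
0.022 11 0.001 0.012 [ 0.026  0.025  0.025  0.024  0.019 -0.022 -0.024 -0.035]
0.025 11 -0.0 0.011 [ 0.029  0.026  0.028  0.017  0.019 -0.036 -0.028 -0.036]
0.028 9 0.003 0.011 [ 0.033  0.016  0.019 -0.027 -0.028 -0.036 -0.035 -0.031]
0.031 6 0.009 0.011 [ 0.035  0.029  0.025  0.019 -0.031 -0.034]
0.034 12 0.004 0.011 [ 0.026  0.028  0.025  0.017  0.02   0.021  0.016 -0.031]
0.037 10 -0.01 0.011 [ 0.018  0.033  0.018  0.029  0.018  0.019  0.021 -0.03 ]
0.04 9 0.009 0.012 [ 0.03   0.033  0.03   0.025  0.019  0.02  -0.034 -0.038]
```

Emit:
{"fn": "apply_moves", "kwargs": {
  "targets": [
    {"dp": [0,0,0],"yaw": 0},
    {"dp": [0,0,0],"yaw": 0},
    {"dp": [0,0,0],"yaw": 0},
    {"dp": [0,0,0],"yaw": 0},
    {"dp": [0,0,0],"yaw": 0},
    {"dp": [0,0,0],"yaw": 0},
    {"dp": [0,0,0],"yaw": 0},
    {"dp": [0,0,0],"yaw": 0}
  ],
  "grip": 1,
  "squeeze": 40
}}

```text
time_s: 11.57
tcp_pos: [0.5691, -0.1514, -0.0139]
eef_rot: [180.0, -0.0, -7.0]
contact_force: [-0.4, -0.3, 1.7]
gripper_width: 0.0094
gripper_force: 40.0
```

Emit:
{"fn": "apply_moves", "kwargs": {
  "targets": [
    {"dp": [0,0,0.01],"yaw": 0},
    {"dp": [0,0,0.03],"yaw": 0},
    {"dp": [0,0,0.06],"yaw": 0},
    {"dp": [-0.01,0.02,0.097],"yaw": 5},
    {"dp": [-0.03,0.05,0.097],"yaw": 12},
    {"dp": [-0.05,0.08,0.097],"yaw": 19},
    {"dp": [-0.07,0.11,0.097],"yaw": 26},
    {"dp": [-0.09,0.14,0.097],"yaw": 33},
    {"dp": [-0.0967,0.17,0.097],"yaw": 40},
    {"dp": [-0.0967,0.1754,0.097],"yaw": 46.85},
    {"dp": [-0.0967,0.1754,0.097],"yaw": 46.85},
    {"dp": [-0.0967,0.1754,0.097],"yaw": 46.85},
    {"dp": [-0.0967,0.1754,0.097],"yaw": 46.85}
  ]
}}

```text
time_s: 12.65
tcp_pos: [0.4724, 0.0237, 0.0832]
eef_rot: [180.0, -0.0, 39.6]
contact_force: [0.4, -0.5, 0.1]
gripper_width: 0.0095
gripper_force: 40.0
```

```bash
cat >> h.py <<'E'
def cf(P,C=(.6162,.1435),yaw=39.85):
    a=np.deg2rad(yaw); d=P[...,:2]-np.array(C); return np.stack([d[...,0]*np.cos(a)+d[...,1]*np.sin(a),-d[...,0]*np.sin(a)+d[...,1]*np.cos(a),P[...,2]],-1)
E
python3 - <<'E'
from h import *
st=get_state(); print(st["tcp_pos"],cf(st["tcp_pos"]),st["eef_rot"])
s=cams.capture("side"); c=cams.capture("top")
im=s["image"].astype(int); W=cloud(s); q=cf(W)
white=(im.min(-1)>75)&(im.max(-1)-im.min(-1)<45)
k=white&(q[...,0]>-.2)&(q[...,0]<-.07)&(abs(q[...,1])<.055)&(q[...,2]>.05)&(q[...,2]<.125)
p=q[k]; print(len(p),np.percentile(p,[2,50,98],axis=0).round(4)); A=np.c_[p[:,:2],np.ones(len(p))]; f=np.linalg.lstsq(A,p[:,2],rcond=None)[0]; f=np.linalg.lstsq(A[abs(A@f-p[:,2])<.004],p[abs(A@f-p[:,2])<.004,2],rcond=None)[0]; print("plane",f)
u,v=proj(s,[.52,.07,.1]).astype(int)
a=s["image"][v-70:v+60,u-65:u+95]; u,v=proj(c,[.54,.07,.1]).astype(int); b=c["image"][v-65:v+65,u-75:u+75]
cv2.imwrite("pics/p1.png",cv2.resize(np.hstack([a,b])[:,:,::-1],None,fx=2.5,fy=2.5,interpolation=cv2.INTER_CUBIC))
E
```

```text
[0.47240417 0.02365302 0.08320784] [-1.87191137e-01  1.32000744e-04  8.32078351e-02] [ 1.79998881e+02 -5.56790600e-03  3.96473398e+01]
436 [[-0.1929 -0.0443  0.097 ]
 [-0.1224 -0.0172  0.1007]
 [-0.0886  0.0357  0.1077]]
plane [-0.02442123  0.00703124  0.09777012]
```

View pics/p1.png

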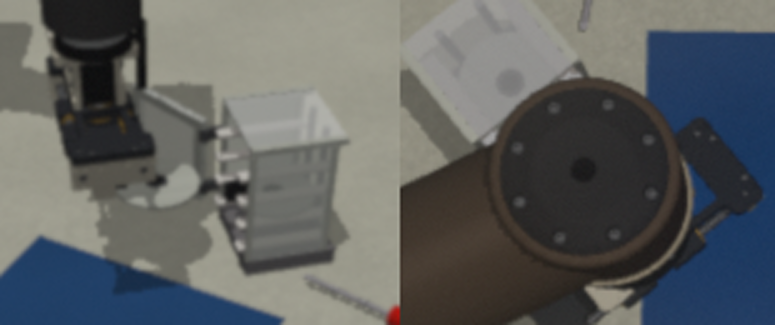

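Emit:
{"fn": "apply_moves", "kwargs": {
  "targets": [
    {"dp": [0.0115,0.0096,0.0015],"yaw": 0},
    {"dp": [0.023,0.0192,0.0015],"yaw": 0},
    {"dp": [0.0345,0.0288,0.0015],"yaw": 0},
    {"dp": [0.0461,0.0384,0.0015],"yaw": 0},
    {"dp": [0.0461,0.0384,0.0015],"yaw": 0}
  ]
}}

```text
time_s: 13.17
tcp_pos: [0.5208, 0.0629, 0.0843]
eef_rot: [180.0, -0.0, 39.7]
contact_force: [0.3, 0.3, -0.2]
gripper_width: 0.0094
gripper_force: 40.0
```

Emit:
{"fn": "apply_moves", "kwargs": {
  "targets": [
    {"dp": [0.0077,0.0064,0],"yaw": 0},
    {"dp": [0.0154,0.0128,0],"yaw": 0},
    {"dp": [0.023,0.0192,0],"yaw": 0},
    {"dp": [0.0307,0.0256,0],"yaw": 0},
    {"dp": [0.0307,0.0256,0],"yaw": 0}
  ]
}}

```text
time_s: 13.58
tcp_pos: [0.551, 0.0892, 0.0845]
eef_rot: [180.0, -0.0, 39.9]
contact_force: [1.5, 0.5, -0.5]
gripper_width: 0.0097
gripper_force: 40.0
```

```bash
python3 - <<'E'
from h import *
st=get_state(); print(cf(st["tcp_pos"]),st["contact_force"])
s=cams.capture("side")
u,v=proj(s,[.58,.11,.11]).astype(int); show(s,"p2",u-45,v-50,u+55,v+45,6)
E
```

```text
[-0.08483488  0.00010456  0.0844615 ] [ 1.50602623  0.52881891 -0.5114648 ]
```

View pics/p2.png

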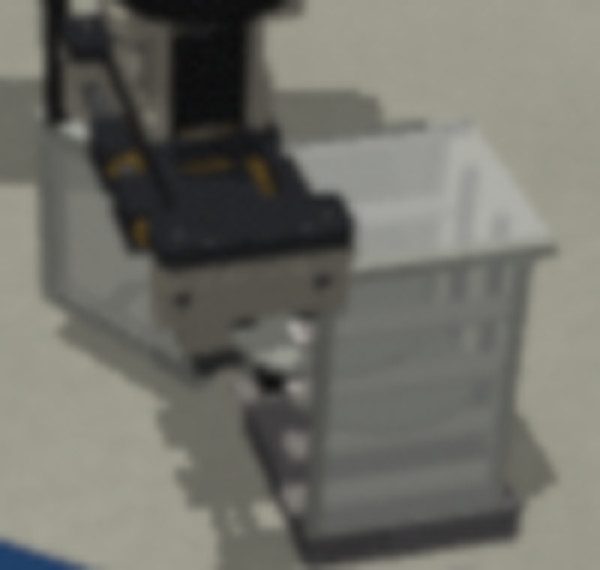

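```bash
python3 - <<'E'
from h import *
s=cams.capture("side"); q=cf(cloud(s)); u,v=proj(s,[.58,.11,.11]).astype(int)
for(a,b) in((340,200),(345,230),(335,300),(320,270),(300,310),(250,310),(200,345),(215,365),(260,350),(285,355),(300,330),(297,385),(297,440),(330,265),(270,380),(160,300)): print((a,b),(q[v-50+round(b/6),u-45+round(a/6)]*1000).round(1))
E
```

```text
(340, 200) [-20.8  -2.1 159.9]
(345, 230) [-48.8 -93.4 206.1]
(335, 300) [-50.1 -88.7 170. ]
(320, 270) [-57.8 -87.4 184.4]
(300, 310) [-36.6  -1.7 103.2]
(250, 310) [-83.6 -87.1 168.4]
(200, 345) [-87.3 -19.4 104.4]
(215, 365) [-59.3  52.4  39. ]
(260, 350) [-61.1 -21.6 101.7]
(285, 355) [-50.4 -31.  103.3]
(300, 330) [-48.7 -40.8 122.4]
(297, 385) [-47.3 -40.5  93.7]
(297, 440) [-46.3 -41.6  64.9]
(330, 265) [-55.4 -94.5 191.4]
(270, 380) [-50.9  -7.9  74. ]
(160, 300) [-119.8  -87.2  179.8]
```

Emit:
{"fn": "apply_moves", "kwargs": {
  "targets": [
    {"dp": [0.0058,0.0048,0],"yaw": 0},
    {"dp": [0.0115,0.0096,0],"yaw": 0},
    {"dp": [0.0154,0.0128,0],"yaw": 0},
    {"dp": [0.0154,0.0128,-0.001],"yaw": 0},
    {"dp": [0.0154,0.0128,-0.002],"yaw": 0},
    {"dp": [0.0154,0.0128,-0.003],"yaw": 0},
    {"dp": [0.0154,0.0128,-0.003],"yaw": 0}
  ]
}}

```text
time_s: 14.27
tcp_pos: [0.564, 0.1006, 0.0811]
eef_rot: [-180.0, 0.0, 39.9]
contact_force: [-0.4, -0.3, -1.2]
gripper_width: 0.0094
gripper_force: 40.0
```

Emit:
{"fn": "apply_moves", "kwargs": {
  "targets": [
    {"dp": [0.0015,0.0013,0],"yaw": 0},
    {"dp": [0.0031,0.0026,0],"yaw": 0},
    {"dp": [0.0046,0.0038,0],"yaw": 0},
    {"dp": [0.0046,0.0038,0],"yaw": 0}
  ]
}}

```text
time_s: 14.6
tcp_pos: [0.5695, 0.1049, 0.0815]
eef_rot: [180.0, -0.0, 39.9]
contact_force: [-0.3, 0.2, -1.2]
gripper_width: 0.0093
gripper_force: 40.0
```

Emit:
{"fn": "apply_moves", "kwargs": {
  "targets": [
    {"dp": [0.0008,0.0006,0],"yaw": 0},
    {"dp": [0.0015,0.0013,0],"yaw": 0},
    {"dp": [0.0023,0.0019,0],"yaw": 0},
    {"dp": [0.0023,0.0019,0],"yaw": 0}
  ]
}}

```text
time_s: 14.93
tcp_pos: [0.5702, 0.1056, 0.0813]
eef_rot: [-180.0, 0.2, 39.9]
contact_force: [-3.4, -3.9, 3.0]
gripper_width: 0.0093
gripper_force: 42.7
```

Emit:
{"fn": "apply_moves", "kwargs": {
  "targets": [
    {"dp": [0.0008,0.0006,0],"yaw": 0},
    {"dp": [0.0015,0.0013,0],"yaw": 0},
    {"dp": [0.0015,0.0013,0],"yaw": 0}
  ]
}}

```text
time_s: 15.18
tcp_pos: [0.5701, 0.1056, 0.0812]
eef_rot: [-180.0, 0.4, 39.8]
contact_force: [-9.8, -7.1, 6.2]
gripper_width: 0.0091
gripper_force: 46.1
```

Emit:
{"fn": "apply_moves", "kwargs": {
  "targets": [
    {"dp": [-0.0015,-0.0013,-0.001],"yaw": 0},
    {"dp": [-0.0015,-0.0013,-0.001],"yaw": 0},
    {"dp": [-0.0015,-0.0013,-0.001],"yaw": 0}
  ]
}}

```text
time_s: 15.43
tcp_pos: [0.5702, 0.1055, 0.0803]
eef_rot: [-180.0, 0.1, 39.9]
contact_force: [-4.7, -3.3, 2.0]
gripper_width: 0.0092
gripper_force: 43.6
```

Emit:
{"fn": "apply_moves", "kwargs": {
  "targets": [
    {"dp": [0,0,0],"yaw": 0},
    {"dp": [0,0,0],"yaw": 0},
    {"dp": [0,0,0],"yaw": 0},
    {"dp": [-0.0115,-0.0096,0],"yaw": 0},
    {"dp": [-0.023,-0.0192,0],"yaw": 0},
    {"dp": [-0.046,-0.0384,0],"yaw": 0},
    {"dp": [-0.069,-0.0576,0],"yaw": 0},
    {"dp": [-0.092,-0.0768,0],"yaw": 0},
    {"dp": [-0.092,-0.0768,0],"yaw": 0},
    {"dp": [-0.092,-0.0768,0.04],"yaw": 0},
    {"dp": [-0.092,-0.0768,0.06],"yaw": 0},
    {"dp": [-0.092,-0.0768,0.06],"yaw": 0}
  ],
  "grip": 0.55
}}

```text
time_s: 16.43
tcp_pos: [0.4828, 0.0308, 0.1454]
eef_rot: [179.8, -0.5, 39.9]
contact_force: [0.8, 0.6, -0.3]
gripper_width: 0.0197
gripper_force: 0.0
```

```bash
cat >> h.py <<'E'
def lugs():
    for n in("side","top"):
        c=cams.capture(n); im=c["image"].astype(int); q=cf(cloud(c))
        for z0 in(.064,.094,.124):
            k=(im.max(-1)<70)&(q[...,0]>-.08)&(q[...,0]<-.02)&(abs(q[...,1])<.02)&(q[...,2]>z0+.006)&(q[...,2]<z0+.028)
            if k.sum()>3: print(n,z0,k.sum(),(np.percentile(q[k],[3,50,97],axis=0)*1000).round(1).tolist())
    return c
E
python3 - <<'E'
from h import *
st=get_state(); print(cf(st["tcp_pos"]),st["contact_force"])
lugs()
s=cams.capture("side")
for x in find(cams.capture("top")): print(x)
u,v=proj(s,[.58,.11,.11]).astype(int); show(s,"p3",u-30,v-45,u+55,v+45,6)
E
```

```text
[-0.17460897 -0.00102316  0.14538443] [ 0.77204814  0.60246976 -0.3443897 ]
side 0.064 49 [[-57.1, -10.1, 70.4], [-49.3, -7.0, 80.3], [-37.1, 1.2, 88.4]]
side 0.094 63 [[-58.6, -6.9, 102.3], [-47.9, -4.1, 112.5], [-34.9, 1.9, 118.8]]
(array([ 0.4882, -0.1882,  0.004 ]), array([ 0.4499, -0.1625,  0.018 ]), np.float64(-33.8), np.float64(0.0461))
```

View pics/p3.png

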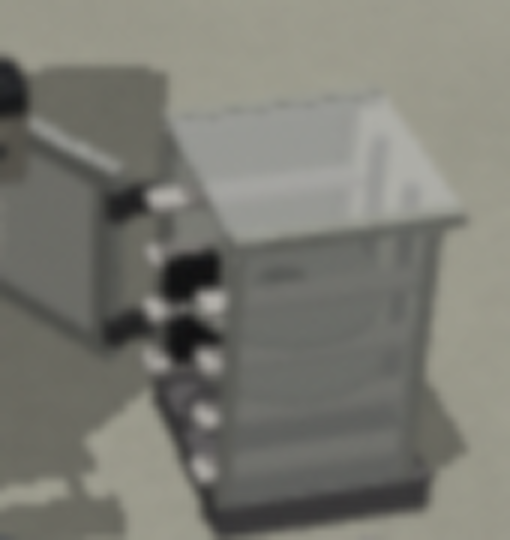

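Emit:
{"fn": "apply_moves", "kwargs": {
  "targets": [
    {"dp": [0,0,-0.03],"yaw": 0},
    {"dp": [0,0,-0.0575],"yaw": 0},
    {"dp": [0,0,-0.0575],"yaw": 0},
    {"dp": [0.0192,0.016,-0.0575],"yaw": 0},
    {"dp": [0.0384,0.032,-0.0575],"yaw": 0},
    {"dp": [0.0576,0.048,-0.0575],"yaw": 0},
    {"dp": [0.0691,0.0577,-0.0575],"yaw": 0},
    {"dp": [0.0768,0.0641,-0.0575],"yaw": 0},
    {"dp": [0.0783,0.0654,-0.0575],"yaw": 0},
    {"dp": [0.0798,0.0666,-0.0575],"yaw": 0},
    {"dp": [0.0814,0.0679,-0.0575],"yaw": 0},
    {"dp": [0.0814,0.0679,-0.0575],"yaw": 0}
  ],
  "grip": 1
}}

```text
time_s: 17.63
tcp_pos: [0.5604, 0.0972, 0.0832]
eef_rot: [-180.0, 0.0, 39.9]
contact_force: [-0.3, -0.2, 0.4]
gripper_width: 0.0003
gripper_force: 0.0
```

Emit:
{"fn": "apply_moves", "kwargs": {
  "targets": [
    {"dp": [0.0008,0.0006,0],"yaw": 0},
    {"dp": [0.0015,0.0013,0],"yaw": 0},
    {"dp": [0.0023,0.0019,0],"yaw": 0},
    {"dp": [0.0023,0.0019,0],"yaw": 0}
  ]
}}

```text
time_s: 17.97
tcp_pos: [0.5632, 0.0995, 0.0831]
eef_rot: [180.0, -0.0, 39.9]
contact_force: [-1.6, -0.1, 1.8]
gripper_width: 0.0007
gripper_force: 0.0
```

Emit:
{"fn": "apply_moves", "kwargs": {
  "targets": [
    {"dp": [0.0008,0.0006,0],"yaw": 0},
    {"dp": [0.0015,0.0013,0],"yaw": 0},
    {"dp": [0.0023,0.0019,0],"yaw": 0},
    {"dp": [0.0023,0.0019,0],"yaw": 0}
  ]
}}

```text
time_s: 18.3
tcp_pos: [0.5647, 0.1009, 0.0828]
eef_rot: [-180.0, 0.1, 39.9]
contact_force: [-3.2, -1.7, 2.0]
gripper_width: 0.0003
gripper_force: 2.0
```

Emit:
{"fn": "apply_moves", "kwargs": {
  "targets": [
    {"dp": [0.0008,0.0006,0],"yaw": 0},
    {"dp": [0.0015,0.0013,0],"yaw": 0},
    {"dp": [0.0015,0.0013,0],"yaw": 0}
  ]
}}

```text
time_s: 18.55
tcp_pos: [0.565, 0.1011, 0.0827]
eef_rot: [-180.0, 0.3, 39.8]
contact_force: [-6.2, -6.3, 7.2]
gripper_width: 0.0006
gripper_force: 4.5
```

Emit:
{"fn": "apply_moves", "kwargs": {
  "targets": [
    {"dp": [0.0008,0.0006,0],"yaw": 0},
    {"dp": [0.0015,0.0013,0],"yaw": 0},
    {"dp": [0.0015,0.0013,0],"yaw": 0}
  ]
}}

```text
time_s: 18.8
tcp_pos: [0.5651, 0.1012, 0.0825]
eef_rot: [-180.0, 0.4, 39.8]
contact_force: [-9.3, -9.2, 9.4]
gripper_width: 0.0005
gripper_force: 7.0
```

Emit:
{"fn": "apply_moves", "kwargs": {
  "targets": [
    {"dp": [-0.0154,-0.0128,0],"yaw": 0},
    {"dp": [-0.046,-0.0384,0],"yaw": 0},
    {"dp": [-0.077,-0.0641,0],"yaw": 0},
    {"dp": [-0.092,-0.0768,0.03],"yaw": 0},
    {"dp": [-0.092,-0.0768,0.06],"yaw": 0},
    {"dp": [-0.092,-0.0768,0.1],"yaw": 0},
    {"dp": [-0.092,-0.0768,0.12],"yaw": 0},
    {"dp": [-0.092,-0.0768,0.12],"yaw": 0}
  ],
  "grip": 0.2
}}

```text
time_s: 19.47
tcp_pos: [0.4797, 0.0282, 0.2086]
eef_rot: [179.8, -0.6, 39.9]
contact_force: [-0.1, 1.2, 0.3]
gripper_width: 0.0345
gripper_force: 0.0
```

```bash
python3 - <<'E'
from h import *
st=get_state(); print(st["tcp_pos"],cf(st["tcp_pos"]),st["contact_force"])
lugs()
for x in find(cams.capture("top")): print(x)
E
```

```text
[0.47968604 0.02823532 0.20858432] [-0.17866442 -0.00101613  0.20858432] [-0.08228597  1.22127802  0.25320074]
side 0.064 52 [[-57.0, -10.7, 72.0], [-48.3, -6.9, 80.7], [-35.6, 1.2, 88.7]]
side 0.094 61 [[-56.9, -7.2, 102.2], [-46.1, -4.9, 112.5], [-34.3, 3.8, 118.9]]
(array([ 0.4881, -0.1881,  0.004 ]), array([ 0.4499, -0.1623,  0.018 ]), np.float64(-34.0), np.float64(0.0461))
```

Emit:
{"fn": "apply_moves", "kwargs": {
  "targets": [
    {"dp": [-0.0365,-0.1837,0],"yaw": -73.35},
    {"dp": [-0.0365,-0.1837,0],"yaw": -73.35},
    {"dp": [-0.0365,-0.1837,0],"yaw": -73.35},
    {"dp": [-0.0365,-0.1837,0],"yaw": -73.35},
    {"dp": [-0.0365,-0.1837,0],"yaw": -73.35},
    {"dp": [-0.0365,-0.1837,0],"yaw": -73.35},
    {"dp": [-0.0365,-0.1837,0],"yaw": -73.35},
    {"dp": [-0.0365,-0.1837,0],"yaw": -73.35},
    {"dp": [-0.0365,-0.1837,0],"yaw": -73.35},
    {"dp": [-0.0365,-0.1837,-0.03],"yaw": -73.35},
    {"dp": [-0.0365,-0.1837,-0.06],"yaw": -73.35},
    {"dp": [-0.0365,-0.1837,-0.1],"yaw": -73.35},
    {"dp": [-0.0365,-0.1837,-0.14],"yaw": -73.35},
    {"dp": [-0.0365,-0.1837,-0.17],"yaw": -73.35},
    {"dp": [-0.0365,-0.1837,-0.17],"yaw": -73.35},
    {"dp": [-0.0365,-0.1837,-0.17],"yaw": -73.35}
  ]
}}

```text
time_s: 20.95
tcp_pos: [0.4381, -0.1566, 0.0314]
eef_rot: [179.8, 0.3, -33.5]
contact_force: [0.2, -0.2, -0.5]
gripper_width: 0.0349
gripper_force: 0.0
```

```bash
python3 - <<'E'
from h import *
st=get_state(); print(st["tcp_pos"],st["eef_rot"])
s=cams.capture("side"); print([ray(s,*a[2],.004).round(4) for a in discs(s)[0] if a[2][1]>200])
W=cloud(s); k=(W[...,2]>.012)&(W[...,2]<.03)&(s["image"].max(-1)<60)&(np.hypot(W[...,0]-.45,W[...,1]+.16)<.03)
print("lug",k.sum(),W[k].mean(0) if k.any() else '')
E
```

```text
[ 0.43812407 -0.15661842  0.03135171] [179.78617823   0.2620009  -33.47007038]
[array([ 0.4883, -0.1914,  0.004 ]), array([ 0.7624, -0.1473,  0.004 ])]
lug 53 [ 0.45229502 -0.16848633  0.02168192]
```

Disc B is still in place, so I'll go down and grip.

Emit:
{"fn": "apply_moves", "kwargs": {
  "targets": [
    {"dp": [0,0,-0.02],"yaw": 0},
    {"dp": [0,0,-0.036],"yaw": 0},
    {"dp": [0,0,-0.047],"yaw": 0},
    {"dp": [0,0,-0.047],"yaw": 0},
    {"dp": [0,0,-0.047],"yaw": 0}
  ]
}}

```text
time_s: 21.42
tcp_pos: [0.4412, -0.1565, -0.0126]
eef_rot: [-179.9, -0.1, -33.5]
contact_force: [-0.7, 0.3, 0.6]
gripper_width: 0.0352
gripper_force: 0.0
```

Emit:
{"fn": "apply_moves", "kwargs": {
  "targets": [
    {"dp": [0,0,0],"yaw": 0},
    {"dp": [0,0,0],"yaw": 0},
    {"dp": [0,0,0],"yaw": 0},
    {"dp": [0,0,0],"yaw": 0},
    {"dp": [0,0,0],"yaw": 0},
    {"dp": [0,0,0],"yaw": 0},
    {"dp": [0,0,0],"yaw": 0},
    {"dp": [0,0,0],"yaw": 0}
  ],
  "grip": 1,
  "squeeze": 40
}}

```text
time_s: 22.08
tcp_pos: [0.4402, -0.1565, -0.0135]
eef_rot: [-180.0, -0.0, -33.5]
contact_force: [-1.6, -0.1, 7.1]
gripper_width: 0.0093
gripper_force: 40.0
```

Emit:
{"fn": "apply_moves", "kwargs": {
  "targets": [
    {"dp": [0,0,0.01],"yaw": 0},
    {"dp": [0,0,0.03],"yaw": 0},
    {"dp": [0,0,0.06],"yaw": 0},
    {"dp": [0,0.01,0.1],"yaw": 5},
    {"dp": [0.005,0.03,0.1275],"yaw": 12},
    {"dp": [0.01,0.05,0.1275],"yaw": 19},
    {"dp": [0.015,0.07,0.1275],"yaw": 26},
    {"dp": [0.02,0.09,0.1275],"yaw": 33},
    {"dp": [0.025,0.11,0.1275],"yaw": 40},
    {"dp": [0.03,0.13,0.1275],"yaw": 47},
    {"dp": [0.0324,0.15,0.1275],"yaw": 54},
    {"dp": [0.0324,0.17,0.1275],"yaw": 61},
    {"dp": [0.0324,0.1805,0.1275],"yaw": 68},
    {"dp": [0.0324,0.1805,0.1275],"yaw": 73.35},
    {"dp": [0.0324,0.1805,0.1275],"yaw": 73.35},
    {"dp": [0.0324,0.1805,0.1275],"yaw": 73.35},
    {"dp": [0.0324,0.1805,0.1275],"yaw": 73.35}
  ]
}}

```text
time_s: 23.5
tcp_pos: [0.4721, 0.0237, 0.1134]
eef_rot: [-180.0, 0.0, 39.7]
contact_force: [0.2, -0.4, 0.0]
gripper_width: 0.0095
gripper_force: 40.0
```

```bash
python3 - <<'E'
from h import *
st=get_state(); print(cf(st["tcp_pos"]),st["eef_rot"],st["gripper_width"])
s=cams.capture("side")
im=s["image"].astype(int); W=cloud(s); q=cf(W)
white=(im.min(-1)>75)&(im.max(-1)-im.min(-1)<45)
k=white&(q[...,0]>-.2)&(q[...,0]<-.07)&(abs(q[...,1])<.055)&(q[...,2]>.1)&(q[...,2]<.155)
p=q[k]; print(len(p),np.percentile(p,[2,50,98],axis=0).round(4)); A=np.c_[p[:,:2],np.ones(len(p))]; f=np.linalg.lstsq(A,p[:,2],rcond=None)[0]; m=abs(A@f-p[:,2])<.004; f=np.linalg.lstsq(A[m],p[m,2],rcond=None)[0]; print("plane",f)
E
```

```text
[-0.18736522  0.00037747  0.1133549 ] [-1.79994453e+02  1.91071204e-02  3.96636530e+01] 0.009492582480673029
453 [[-0.1954 -0.0445  0.1273]
 [-0.1253 -0.0168  0.1304]
 [-0.091   0.036   0.14  ]]
plane [-0.02156523  0.00552816  0.12772948]
```

Emit:
{"fn": "apply_moves", "kwargs": {
  "targets": [
    {"dp": [0.0115,0.0096,0.0005],"yaw": 0},
    {"dp": [0.023,0.0192,0.0005],"yaw": 0},
    {"dp": [0.0345,0.0288,0.0005],"yaw": 0},
    {"dp": [0.0461,0.0384,0.0005],"yaw": 0},
    {"dp": [0.0461,0.0384,0.0005],"yaw": 0}
  ]
}}

```text
time_s: 23.97
tcp_pos: [0.5215, 0.0643, 0.1139]
eef_rot: [179.9, -0.1, 39.8]
contact_force: [0.9, -0.6, 0.0]
gripper_width: 0.009
gripper_force: 40.0
```

Emit:
{"fn": "apply_moves", "kwargs": {
  "targets": [
    {"dp": [0.0077,0.0064,0],"yaw": 0},
    {"dp": [0.0154,0.0128,0],"yaw": 0},
    {"dp": [0.023,0.0192,0],"yaw": 0},
    {"dp": [0.0307,0.0256,0],"yaw": 0},
    {"dp": [0.0307,0.0256,0],"yaw": 0}
  ]
}}

```text
time_s: 24.38
tcp_pos: [0.551, 0.0893, 0.1139]
eef_rot: [180.0, -0.0, 39.9]
contact_force: [0.7, 0.8, -1.0]
gripper_width: 0.0092
gripper_force: 40.0
```

Emit:
{"fn": "apply_moves", "kwargs": {
  "targets": [
    {"dp": [0.0058,0.0048,0],"yaw": 0},
    {"dp": [0.0115,0.0096,0],"yaw": 0},
    {"dp": [0.0154,0.0128,0],"yaw": 0},
    {"dp": [0.0154,0.0128,0],"yaw": 0}
  ]
}}

```text
time_s: 24.72
tcp_pos: [0.5654, 0.1015, 0.1139]
eef_rot: [180.0, -0.0, 39.9]
contact_force: [-0.2, 0.1, -0.9]
gripper_width: 0.0098
gripper_force: 40.0
```

Next: lower 2.5 mm, advance to about −60, then release.

Emit:
{"fn": "apply_moves", "kwargs": {
  "targets": [
    {"dp": [0,0,-0.001],"yaw": 0},
    {"dp": [0,0,-0.0025],"yaw": 0},
    {"dp": [0.0015,0.0013,-0.0025],"yaw": 0},
    {"dp": [0.0031,0.0026,-0.0025],"yaw": 0},
    {"dp": [0.0046,0.0038,-0.0025],"yaw": 0},
    {"dp": [0.0046,0.0038,-0.0025],"yaw": 0}
  ]
}}

```text
time_s: 25.22
tcp_pos: [0.5695, 0.1048, 0.1116]
eef_rot: [180.0, -0.0, 39.9]
contact_force: [0.2, 0.1, -0.3]
gripper_width: 0.0095
gripper_force: 40.0
```

Emit:
{"fn": "apply_moves", "kwargs": {
  "targets": [
    {"dp": [0.0008,0.0006,0],"yaw": 0},
    {"dp": [0.0015,0.0013,0],"yaw": 0},
    {"dp": [0.0015,0.0013,0],"yaw": 0}
  ]
}}

```text
time_s: 25.47
tcp_pos: [0.5707, 0.106, 0.1114]
eef_rot: [180.0, -0.0, 39.9]
contact_force: [-0.2, -0.2, -1.2]
gripper_width: 0.0095
gripper_force: 40.0
```

Emit:
{"fn": "apply_moves", "kwargs": {
  "targets": [
    {"dp": [0.0008,0.0006,-0.0005],"yaw": 0},
    {"dp": [0.0008,0.0006,-0.001],"yaw": 0},
    {"dp": [0.0008,0.0006,-0.001],"yaw": 0}
  ]
}}

```text
time_s: 25.72
tcp_pos: [0.5716, 0.1066, 0.1106]
eef_rot: [180.0, -0.0, 39.9]
contact_force: [0.2, 0.8, -0.4]
gripper_width: 0.0095
gripper_force: 40.0
```

Emit:
{"fn": "apply_moves", "kwargs": {
  "targets": [
    {"dp": [0,0,0],"yaw": 0},
    {"dp": [0,0,0],"yaw": 0},
    {"dp": [0,0,0],"yaw": 0},
    {"dp": [-0.0115,-0.0096,0],"yaw": 0},
    {"dp": [-0.023,-0.0192,0],"yaw": 0},
    {"dp": [-0.0384,-0.032,0],"yaw": 0},
    {"dp": [-0.0384,-0.032,0],"yaw": 0}
  ],
  "grip": 0.55
}}

```text
time_s: 26.3
tcp_pos: [0.5303, 0.0728, 0.1103]
eef_rot: [-179.9, 0.1, 39.8]
contact_force: [-1.1, -0.5, -0.0]
gripper_width: 0.0193
gripper_force: 0.0
```

Emit:
{"fn": "apply_moves", "kwargs": {
  "targets": [
    {"dp": [0,0,0.003],"yaw": 0},
    {"dp": [0,0,0.003],"yaw": 0},
    {"dp": [0,0,0.003],"yaw": 0},
    {"dp": [0,0,0.003],"yaw": 0},
    {"dp": [0.0115,0.0096,0.003],"yaw": 0},
    {"dp": [0.0192,0.016,0.003],"yaw": 0},
    {"dp": [0.0276,0.0231,0.003],"yaw": 0},
    {"dp": [0.0292,0.0244,0.003],"yaw": 0},
    {"dp": [0.0307,0.0256,0.003],"yaw": 0},
    {"dp": [0.0307,0.0256,0.003],"yaw": 0}
  ],
  "grip": 1
}}

```text
time_s: 27.13
tcp_pos: [0.5636, 0.1002, 0.113]
eef_rot: [-180.0, 0.0, 39.9]
contact_force: [0.7, -0.4, -0.6]
gripper_width: 0.0009
gripper_force: 0.0
```

Emit:
{"fn": "apply_moves", "kwargs": {
  "targets": [
    {"dp": [0.0008,0.0006,0],"yaw": 0},
    {"dp": [0.0015,0.0013,0],"yaw": 0},
    {"dp": [0.0023,0.0019,0],"yaw": 0},
    {"dp": [0.0023,0.0019,0],"yaw": 0}
  ]
}}

```text
time_s: 27.47
tcp_pos: [0.5648, 0.1011, 0.1132]
eef_rot: [-180.0, 0.1, 39.8]
contact_force: [-4.0, -4.0, 0.7]
gripper_width: 0.0005
gripper_force: 2.5
```

Emit:
{"fn": "apply_moves", "kwargs": {
  "targets": [
    {"dp": [0.0008,0.0006,0],"yaw": 0},
    {"dp": [0.0015,0.0013,0],"yaw": 0},
    {"dp": [0.0023,0.0019,0],"yaw": 0},
    {"dp": [0.0023,0.0019,0],"yaw": 0}
  ]
}}

```text
time_s: 27.8
tcp_pos: [0.5651, 0.1013, 0.113]
eef_rot: [-179.9, 0.4, 39.8]
contact_force: [-9.3, -8.8, 6.7]
gripper_width: 0.0006
gripper_force: 6.5
```

Emit:
{"fn": "apply_moves", "kwargs": {
  "targets": [
    {"dp": [-0.0154,-0.0128,0],"yaw": 0},
    {"dp": [-0.046,-0.0384,0],"yaw": 0},
    {"dp": [-0.077,-0.0641,0],"yaw": 0},
    {"dp": [-0.092,-0.0768,0.03],"yaw": 0},
    {"dp": [-0.092,-0.0768,0.06],"yaw": 0},
    {"dp": [-0.092,-0.0768,0.1],"yaw": 0},
    {"dp": [-0.092,-0.0768,0.16],"yaw": 0},
    {"dp": [-0.092,-0.0768,0.187],"yaw": 0},
    {"dp": [-0.092,-0.0768,0.187],"yaw": 0},
    {"dp": [-0.092,-0.0768,0.187],"yaw": 0}
  ],
  "grip": 0.2
}}

```text
time_s: 28.63
tcp_pos: [0.4782, 0.0279, 0.3043]
eef_rot: [179.9, -0.5, 39.9]
contact_force: [0.7, 0.9, -0.4]
gripper_width: 0.0348
gripper_force: 0.0
```

```bash
python3 - <<'E'
from h import *
st=get_state(); print(st["tcp_pos"],cf(st["tcp_pos"]),st["contact_force"])
lugs()
s=cams.capture("side"); c=cams.capture("top"); q=cf(cloud(s))
print("white left on bench:",[ (ray(s,*a[2],.004).round(3),a[1][4]) for a in discs(s)[0] if a[2][1]>200])
k=(s["image"].max(-1)<70)&(q[...,2]>.16)&(q[...,2]<.225)&(np.hypot(q[...,0]+.118,q[...,1]-.14)<.03)
print("post",k.sum(),(np.percentile(q[k],[3,50,97],axis=0)*1000).round(1).tolist() if k.any() else '')
u,v=proj(s,[.55,.11,.11]).astype(int); a=s["image"][v-55:v+50,u-55:u+55];u,v=proj(c,[.53,.12,.11]).astype(int); b=c["image"][v-55:v+50,u-55:u+55]
cv2.imwrite("pics/p4.png",cv2.resize(np.hstack([a,b])[:,:,::-1],None,fx=3.6,fy=3.6,interpolation=cv2.INTER_CUBIC))
E
```

```text
[0.47820944 0.02786135 0.30432577] [-0.18003768 -0.00035706  0.30432577] [ 0.74758426  0.92816324 -0.44760894]
side 0.064 54 [[-57.0, -10.3, 72.6], [-48.9, -6.4, 80.4], [-35.8, 1.2, 88.4]]
side 0.094 52 [[-57.0, -7.6, 102.9], [-49.0, -5.0, 111.8], [-36.6, 3.3, 119.5]]
side 0.124 51 [[-57.0, -7.6, 130.4], [-49.8, -4.7, 139.3], [-39.3, -0.2, 149.1]]
white left on bench: [(array([ 1.072, -0.13 ,  0.004]), np.int32(303)), (array([ 1.098, -0.182,  0.004]), np.int32(446))]
post 67 [[-122.7, 131.0, 162.0], [-118.4, 133.9, 192.0], [-114.4, 138.4, 214.9]]
```

View pics/p4.png

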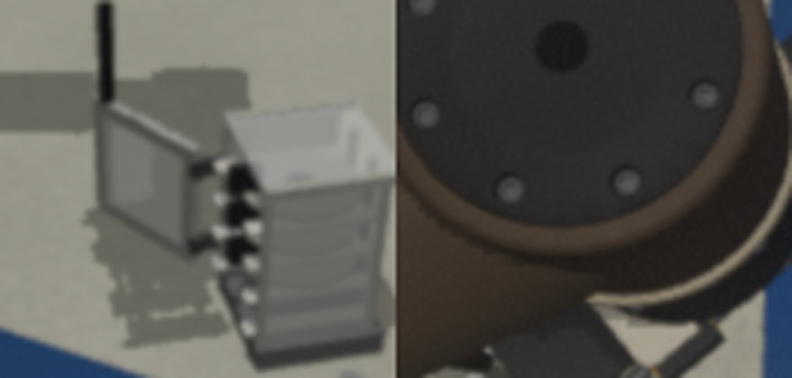

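Emit:
{"fn": "apply_moves", "kwargs": {
  "targets": [
    {"dp": [-0.0406,0.1492,0],"yaw": -147},
    {"dp": [-0.0406,0.1492,0],"yaw": -147},
    {"dp": [-0.0406,0.1492,0],"yaw": -147},
    {"dp": [-0.0406,0.1492,0],"yaw": -147},
    {"dp": [-0.0406,0.1492,0],"yaw": -147},
    {"dp": [-0.0406,0.1492,0],"yaw": -147},
    {"dp": [-0.0406,0.1492,0],"yaw": -147},
    {"dp": [-0.0406,0.1492,0],"yaw": -147},
    {"dp": [-0.0406,0.1492,0],"yaw": -147},
    {"dp": [-0.0406,0.1492,0],"yaw": -147},
    {"dp": [-0.0406,0.1492,0],"yaw": -147},
    {"dp": [-0.0406,0.1492,0],"yaw": -147},
    {"dp": [-0.0406,0.1492,0],"yaw": -147},
    {"dp": [-0.0406,0.1492,0],"yaw": -147},
    {"dp": [-0.0406,0.1492,0],"yaw": -147},
    {"dp": [-0.0406,0.1492,0],"yaw": -147},
    {"dp": [-0.0406,0.1492,0],"yaw": -147},
    {"dp": [-0.0406,0.1492,0],"yaw": -147},
    {"dp": [-0.0406,0.1492,0],"yaw": -147},
    {"dp": [-0.0406,0.1492,0],"yaw": -147}
  ],
  "grip": -0.3
}}

```text
time_s: 30.5
tcp_pos: [0.4354, 0.1761, 0.2991]
eef_rot: [179.9, -0.1, -99.4]
contact_force: [0.8, 0.4, 0.1]
gripper_width: 0.0572
gripper_force: 0.0
```

Emit:
{"fn": "apply_moves", "kwargs": {
  "targets": [
    {"dp": [0,0,0],"yaw": 0},
    {"dp": [0,0,0],"yaw": 0},
    {"dp": [0,0,0],"yaw": 0}
  ]
}}

```text
time_s: 30.75
tcp_pos: [0.4356, 0.1762, 0.2999]
eef_rot: [180.0, -0.1, -98.8]
contact_force: [-0.2, -0.3, 0.7]
gripper_width: 0.057
gripper_force: 0.0
```

Emit:
{"fn": "apply_moves", "kwargs": {
  "targets": [
    {"dp": [0,0,-0.035],"yaw": 0},
    {"dp": [0,0,-0.07],"yaw": 0},
    {"dp": [0,0,-0.1],"yaw": 0},
    {"dp": [0,0,-0.125],"yaw": 0},
    {"dp": [0,0,-0.135],"yaw": 0},
    {"dp": [0,0,-0.135],"yaw": 0}
  ]
}}

```text
time_s: 31.25
tcp_pos: [0.4345, 0.1753, 0.1633]
eef_rot: [179.8, -0.2, -99.0]
contact_force: [-0.7, -0.0, -0.1]
gripper_width: 0.0568
gripper_force: 0.0
```

Emit:
{"fn": "apply_moves", "kwargs": {
  "targets": [
    {"dp": [0,0,0],"yaw": 0},
    {"dp": [0,0,0],"yaw": 0},
    {"dp": [0,0,0],"yaw": 0},
    {"dp": [0,0,0],"yaw": 0},
    {"dp": [0,0,0],"yaw": 0},
    {"dp": [0,0,0],"yaw": 0},
    {"dp": [0,0,0],"yaw": 0},
    {"dp": [0,0,0],"yaw": 0},
    {"dp": [0,0,0],"yaw": 0},
    {"dp": [0,0,0],"yaw": 0}
  ],
  "grip": 1,
  "squeeze": 12
}}

```text
time_s: 32.08
tcp_pos: [0.4364, 0.1764, 0.1658]
eef_rot: [-179.9, 0.0, -99.1]
contact_force: [4.9, -2.1, 0.1]
gripper_width: 0.0137
gripper_force: 12.0
```

```bash
python3 - <<'E'
import numpy as np
def p(f): 
    a=np.deg2rad(39.85-90-f); return .1*np.array([np.cos(a),np.sin(a)])
for f in range(147,-1,-7): print(f,(p(f)-p(147)).round(4).tolist(), (p(f)-p(70)).round(4).tolist() if f<=70 else '')
E
```

```text
147 [0.0, 0.0] 
140 [-0.0029, -0.0119] 
133 [-0.0043, -0.024] 
126 [-0.0042, -0.0362] 
119 [-0.0027, -0.0483] 
112 [0.0004, -0.0601] 
105 [0.0048, -0.0715] 
98 [0.0106, -0.0823] 
91 [0.0177, -0.0922] 
84 [0.0259, -0.1012] 
77 [0.0352, -0.1092] 
70 [0.0453, -0.116] [0.0, 0.0]
63 [0.0562, -0.1214] [0.0109, -0.0055]
56 [0.0677, -0.1255] [0.0224, -0.0096]
49 [0.0797, -0.1282] [0.0343, -0.0123]
42 [0.0918, -0.1294] [0.0465, -0.0135]
35 [0.104, -0.1291] [0.0587, -0.0132]
28 [0.1161, -0.1274] [0.0708, -0.0114]
21 [0.1279, -0.1241] [0.0825, -0.0082]
14 [0.1392, -0.1195] [0.0938, -0.0035]
7 [0.1498, -0.1135] [0.1045, 0.0025]
0 [0.1596, -0.1063] [0.1143, 0.0097]
```

Emit:
{"fn": "apply_moves", "kwargs": {
  "targets": [
    {"dp": [-0.0029,-0.0119,0],"yaw": 6.6},
    {"dp": [-0.0043,-0.024,0],"yaw": 13.2},
    {"dp": [-0.0042,-0.0362,0],"yaw": 19.8},
    {"dp": [-0.0027,-0.0483,0],"yaw": 26.4},
    {"dp": [0.0004,-0.0601,0],"yaw": 33},
    {"dp": [0.0048,-0.0715,0],"yaw": 39.6},
    {"dp": [0.0106,-0.0823,0],"yaw": 46.2},
    {"dp": [0.0177,-0.0922,0],"yaw": 52.8},
    {"dp": [0.0259,-0.1012,0],"yaw": 59.4},
    {"dp": [0.0352,-0.1092,0],"yaw": 66},
    {"dp": [0.0453,-0.116,0],"yaw": 72.6},
    {"dp": [0.0453,-0.116,0],"yaw": 72.6}
  ]
}}

```text
time_s: 33.08
tcp_pos: [0.4809, 0.0581, 0.1657]
eef_rot: [179.8, 0.1, -26.1]
contact_force: [-3.5, -6.2, 9.9]
gripper_width: 0.0131
gripper_force: 12.0
```

Emit:
{"fn": "apply_moves", "kwargs": {
  "targets": [
    {"dp": [0.0109,-0.0055,0],"yaw": 6.6},
    {"dp": [0.0224,-0.0096,0],"yaw": 13.2},
    {"dp": [0.0343,-0.0123,0],"yaw": 19.8},
    {"dp": [0.0465,-0.0135,0],"yaw": 26.4},
    {"dp": [0.0587,-0.0132,0],"yaw": 33},
    {"dp": [0.0708,-0.0114,0],"yaw": 39.6},
    {"dp": [0.0825,-0.0082,0],"yaw": 46.2},
    {"dp": [0.0938,-0.0035,0],"yaw": 52.8},
    {"dp": [0.1045,0.0025,0],"yaw": 59.4},
    {"dp": [0.1045,0.0025,0],"yaw": 59.4}
  ]
}}

```text
time_s: 33.92
tcp_pos: [0.5878, 0.0622, 0.1659]
eef_rot: [179.9, 0.0, 33.4]
contact_force: [5.5, -9.0, 1.7]
gripper_width: 0.0137
gripper_force: 12.0
```

Emit:
{"fn": "apply_moves", "kwargs": {
  "targets": [
    {"dp": [0.005,0.0035,0],"yaw": 3.5},
    {"dp": [0.0098,0.0072,0],"yaw": 7},
    {"dp": [0.0106,0.0078,0],"yaw": 7},
    {"dp": [0.0113,0.0085,0],"yaw": 7},
    {"dp": [0.0113,0.0085,0],"yaw": 7}
  ]
}}

```text
time_s: 34.33
tcp_pos: [0.5969, 0.0692, 0.1658]
eef_rot: [179.9, 0.2, 39.9]
contact_force: [2.1, -10.1, 2.3]
gripper_width: 0.0136
gripper_force: 12.0
```

Emit:
{"fn": "apply_moves", "kwargs": {
  "targets": [
    {"dp": [0.0012,0.001,0],"yaw": 0},
    {"dp": [0.0023,0.0019,0],"yaw": 0},
    {"dp": [0.0023,0.0019,0],"yaw": 0},
    {"dp": [0.0023,0.0019,0],"yaw": 0}
  ]
}}

```text
time_s: 34.67
tcp_pos: [0.597, 0.0694, 0.1657]
eef_rot: [179.9, 0.4, 39.9]
contact_force: [-4.6, -15.5, 7.1]
gripper_width: 0.0133
gripper_force: 12.0
```

Emit:
{"fn": "apply_moves", "kwargs": {
  "targets": [
    {"dp": [0,0,0],"yaw": 0},
    {"dp": [0,0,0],"yaw": 0},
    {"dp": [0,0,0],"yaw": 0},
    {"dp": [0,0,0],"yaw": 0},
    {"dp": [0,0,0],"yaw": 0},
    {"dp": [0,0,0],"yaw": 0},
    {"dp": [0,0,0],"yaw": 0},
    {"dp": [0,0,0.03],"yaw": 0},
    {"dp": [0,0,0.06],"yaw": 0},
    {"dp": [0,0,0.1],"yaw": 0},
    {"dp": [0,0,0.13],"yaw": 0},
    {"dp": [-0.15,-0.2,0.13],"yaw": 0},
    {"dp": [-0.15,-0.2,0.13],"yaw": 0},
    {"dp": [-0.15,-0.2,0.13],"yaw": 0},
    {"dp": [-0.15,-0.2,0.13],"yaw": 0},
    {"dp": [-0.15,-0.2,0.13],"yaw": 0},
    {"dp": [-0.15,-0.2,0.13],"yaw": 0},
    {"dp": [-0.15,-0.2,0.13],"yaw": 0},
    {"dp": [-0.15,-0.2,0.13],"yaw": 0}
  ],
  "grip": -0.1
}}

```text
time_s: 36.25
tcp_pos: [0.4481, -0.1281, 0.2962]
eef_rot: [179.9, -0.1, 39.8]
contact_force: [-0.1, 0.7, -0.5]
gripper_width: 0.0481
gripper_force: 0.0
```

```bash
python3 - <<'E'
from h import *
st=get_state(); print(st["tcp_pos"],st["contact_force"])
lugs()
def m(c):
    q=cf(cloud(c)); im=c["image"]
    k=(im.max(-1)<75)&(q[...,2]>.18)&(q[...,2]<.225)&(np.hypot(q[...,0]+.064,q[...,1]+.044)<.03)
    d=(q[...,2]>.127)&(q[...,2]<.136)&(q[...,0]>-.09)&(q[...,0]<-.05)&(q[...,1]>-.04)&(q[...,1]<.05)
    f=np.polyfit(q[d][:,1],q[d][:,0],1)
    return "post",(q[k].mean(0)*1000).round(1),k.sum(),"door slope deg",np.rad2deg(f[0]).round(2),"x",(f[1]*1000).round(1),d.sum()
for n in("top","side"): print(n,m(pickle.load(open(n+"0.pkl","rb")))); c=cams.capture(n); print(" now",m(c)); cv2.imwrite(f"pics/f_{n}.png",c["image"][:,:,::-1])
a=cv2.imread("pics/f_top.png")[90:300,120:400];b=cv2.imread("pics/f_side.png")[120:330,240:520]
cv2.imwrite("pics/f.png",cv2.resize(np.hstack([a,b]),None,fx=1.4,fy=1.4))
E
```

```text
[ 0.44807424 -0.12811129  0.29621855] [-0.08256515  0.69512452 -0.49863753]
side 0.064 14 [[-43.4, -9.3, 74.5], [-39.7, -7.1, 80.4], [-34.6, -5.1, 87.6]]
side 0.094 13 [[-43.9, -7.2, 104.0], [-40.1, -5.3, 109.4], [-35.0, -3.0, 114.9]]
side 0.124 18 [[-59.4, -1.9, 131.9], [-43.1, -0.2, 138.5], [-37.9, 4.3, 147.8]]
top 0.124 4 [[-44.7, 2.1, 146.6], [-44.4, 4.2, 147.8], [-43.0, 6.2, 150.3]]
top ('post', array([-66.2, -43.7, 207.1]), np.int64(66), 'door slope deg', np.float64(0.27), 'x', np.float64(-64.0), np.int64(196))
 now ('post', array([-65.9, -44. , 207.2]), np.int64(56), 'door slope deg', np.float64(23.41), 'x', np.float64(-46.6), np.int64(4))
side ('post', array([-67.3, -50.4, 200. ]), np.int64(70), 'door slope deg', np.float64(1.5), 'x', np.float64(-67.0), np.int64(60))
 now ('post', array([-67.2, -50.2, 199.4]), np.int64(68), 'door slope deg', np.float64(1.22), 'x', np.float64(-66.4), np.int64(63))
```

View pics/f.png

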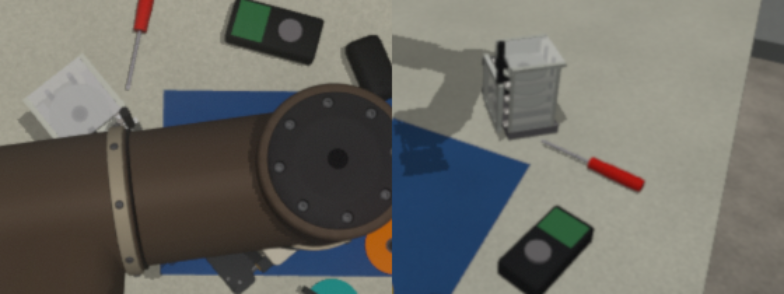

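The post and door are back at their starting shut position, all the discs are home, and the bystanders haven't moved. I'm handing in.

```bash
python3 -c "
from plant import r
print(r.close_job())"
```

```text
the job is handed in; nothing more can be done
None
```

I handed the job in: both loose metal discs are pushed fully home in slots 2 and 3, above the disc already stored in slot 1, and the door is shut, with the meter, mouse, screwdriver and coloured discs left alone.

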